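# Put the macro lens away in the dry cabinet

## Robot

A 6-joint arm with a two-finger parallel gripper is mounted at the origin on a cart in front of the work surface, level with it; the furniture and walls round the work are solid. World frame = base frame: x ahead of the robot, y to its left, z up, the work surface at z = 0. Lengths are in m, angles in rad, forces in N, time in s.
With the tool pointing down it reaches from about 0.25 to 0.775 m from the base axis. Payload 4 kg.
Tool frame: the origin (TCP) lies midway between the tips of the shut fingers; the grasp point (between the pads) lies 19 mm behind it (arm.grasp_offset is the distance from the TCP to the grasp point, in m); z points along the fingers, y is the line along which they close (so a half turn about z gives the same grasp; the last joint's range is limited). The gripper opens to 94 mm and grips with 3 to 60 N. Pads are 16 mm wide; open, the fingers measure 119 mm over their backs; the gripper's body (75 mm by 177 mm) begins 78 mm behind the grasp point.
Start: joints at [1.103, 0.087, 1.371, -0, 1.684, -0.103], TCP at [0.196, 0.514, 0.206] pointing down, gripper open.
Joint ranges: [-3.1, 3.1], [-0.76, 2.03], [0.27, 2.55], [-1.08, 4.22], [0.17, 2.65], [-2.57, 2.57]. Speed limits (rad/s): [2.79, 2.79, 3.14, 3.14, 3.14, 3.14].

## Interface

Orientations are given as a unit quaternion [x, y, z, w].
In Python, from workcell import arm gives the robot as it stands.
- The arm moves only by the tool drive_tool, never from a script. Its argument "commands" is a list of rows, each a list of 5 numbers: the gripper's target within -1 to 1 (fully open at 1, half-way at 0, shut at -1), then the shift along the world's x, y, z in m, then the turn about the world's z in rad. A call has 1 to 5 rows; each row shifts and turns the commanded pose from where the row before left it; what a row does not reach is not made up. A row lasts 1/8 s, in which the tool goes at most 62.5 mm and 10.7 degrees, less where a joint would pass 70% of its speed; a pose out of reach is approached as far as the arm can. A call with a gripper value outside its range is refused whole. The fingers move at their own pace and stop on an object; "grip_force" is the grip in N (left out, the last holds). Time passes only in rows, so rows that do not move let the fingers close. It gives the time, the measured TCP pose, the force and the opening at its end, in the units of the state.
- arm.sense(): the state, without advancing time (a new reading comes with each control period).
- arm.get_image(name): name is "side" or "top"; returns the picture (420x560x3 uint8, red, green, blue); there is no depth.
- arm.camera_params(name): a dict with "mtx" (3x3 intrinsics, pixels), "rvec" (rotation vector, rad) and "tvec" (3), from world to camera coordinates, as OpenCV has them. Camera axes: x right, y down, z forward; pixel columns grow to the right and rows downward; lengths in m; the calibration is good to about 2 mm. A picture is of the moment at which its call begins. camera_params takes no time and is no camera call.
- arm.hand_in(): hands the job in, once; it reports no verdict.
The state is a dict: "t": time; "q": joint angles; "joint_velocities": joint speeds; "joint_efforts": joint torques, N m; "position": TCP position; "tool_rot": TCP orientation; "ft_force": force on the tool from outside, world axes, zero at the start; "ft_torque": the same for the moment, N m; "grip_width": finger opening in m.
Only numpy, scipy, OpenCV 4.12 (cv2) and the standard library are available. Lean on these libraries where they do the work, as an engineer would, in place of code of your own. Each camera call takes 0.05 s, during which the arm holds its last target. There are 200 camera calls.

## Task

Pull the glass door of the dry cabinet wide open by its bar handle, then stand the black macro lens from the front of the desk upright on the free part of the foam shelf inside. Finally shut the door fully, so that its catch snaps in, without letting the lens fall over and without disturbing the film can and loupe already in the cabinet or the mug and blower on the desk.

Things in the scene. Friction and masses are not known exactly. Their poses are not given: they have to be found in the camera images.
- dry_cabinet: Dark grey dry cabinet with a glass door, fixed to the desk: body 240 (y) x 160 (x) x 315 mm high. Origin under the middle of the body (door not counted), desk level; +x to its back, -x out of its door side, +y to its left as you face it. Inner faces: sides y=+-110, back x=+70 (x=+50 above z=220), roof z=305 mm; front plane x=-80 mm. The roof covers the whole shelf: reach in with a tilted tool.
- shelf_spot (a point): Middle of the free part of the cabinet's grey foam shelf, on the foam's surface: x=-15, y=+30, z=64 mm in the cabinet's frame, axes as the cabinet's. Free shelf: 75 mm to either side (y), 60 mm towards the door, 80 mm towards the back. A small roller catch hangs from the roof down to z=286 mm in the front left corner (x=-78 to -56, y=+88 to +110 mm).
- cabinet_door (a joint): Door angle in rad: 0 shut, grows as it opens, up to 1.9. The hinge is on the right as you face it; the free (left) edge, 242 mm from the axis, swings out and round to the right, counter-clockwise from above. A sprung roller catch holds it shut: about 5 N at the handle pulls it free (first 0.07 rad) or snaps it in; beyond that it swings lightly and stays where it is left.
- door_hinge (a point): Point on the door's vertical hinge axis, at desk level: x=-89, y=-123 mm in the cabinet's frame; does not move with the door. Door: black frame 18 mm thick round a glass pane, z=62 to 311 mm, its mid-plane through the axis (outer face at x=-98, inner face at x=-80 mm when shut). The frame is 40 mm wide along the free edge.
- door_handle (a point): Vertical bar handle of bare metal on the door, 12 mm thick, 110 mm long, on posts 47 mm above and below its middle. Origin: middle of the bar, 175 mm above the desk, 212 mm from the hinge axis along the door, 40 mm out from the door's outer face (34 mm clear behind the bar). Moves with the door: -x points out of its outer face, +y to its free edge, z along the bar.
- spare_lens: Black macro lens with a red ring, standing upright on the front half of the desk (its like at the very back of the desk stays there): 66 mm diameter, 63 mm high, about 0.19 kg. Origin: centre of its underside, z up along its axis. Round: grip across the barrel from any side; 63 to 66 mm wide all the way up.
- film_can: Black film can with a grey lid, 34 mm diameter, 53 mm high, standing on the cabinet's shelf at the back on the hinge side (right). Origin: centre of its underside. To be left where it stands.
- loupe: Black loupe with a white band, 41 mm diameter, 38 mm high, standing on the cabinet's shelf in front of the film can, on the hinge side (right). Origin: centre of its underside. To be left where it stands.
- mug: Blue and white mug, 78 mm diameter, 92 mm high, standing on the desk to the left. Origin: middle of its underside. To be left alone.
- blower: Black rubber blower bulb with a red nozzle, 134 x 64 x 59 mm, lying on the desk beyond the lens. Origin: centre of its underside. To be left alone.

How it is judged:
By the outcome, as a careful person would: the job done as asked, in the order asked, and still so for the second after the job is handed in, with the robot touching nothing.
It also fails if it takes over 69 s, if anything falls off the work surface, if the arm or the gripper's body presses on something with over 40 N, if the wrist force passes 120 N, or if a joint passes its speed limit or range.

## Working session

There is one attempt and no reset: what is moved stays moved. The work goes in short steps, Python scripts to look and compute and a tool call to move; the robot and the scene stay as the last step left them, time stands still between calls to the robot, and variables do not carry over. Pictures are saved under pics/ and viewed, on a budget of 10 in all, crops included, one or two more only if the job needs it, and the job is handed in when it is done.

Besides the shell and the picture viewer there is one more tool, called after "Request:" as name(argument=value, ...) on one line, values as JSON. drive_tool: Moves the arm, as the interface text tells. Its arguments: {"type":"object","properties":{"commands":{"type":"array","items":{"type":"array","items":{"type":"number"}}},"grip_force":{"type":"number"}},"required":["commands"]}

```bash
ls; mkdir -p pics; python3 - <<'E'
from workcell import arm
import cv2,numpy as np
print(arm.sense())
for n in("side","top"):
    cv2.imwrite(f"pics/{n}0.png",arm.get_image(n)[:,:,::-1])
    p=arm.camera_params(n);R=cv2.Rodrigues(np.array(p["rvec"]))[0];print(n,p["mtx"],R,-R.T@np.array(p["tvec"]).ravel())
E
```

```text
pics
{'t': 0.0, 'q': array([ 1.10289760e+00,  8.79341051e-02,  1.37223415e+00,  8.56380091e-06,
        1.68359908e+00, -1.03096895e-01]), 'joint_velocities': array([-2.49505409e-05,  1.76960636e-03,  1.25246667e-03, -9.18115214e-04,
        1.94968967e-03,  2.42541266e-03]), 'joint_efforts': array([-9.46435080e-06, -3.40185606e+01, -3.02426791e+01,  7.17873336e-02,
        3.31703515e-02, -1.58574053e-04]), 'position': array([0.1959729 , 0.51331759, 0.2043258 ]), 'tool_rot': array([ 1.81390604e-01,  9.83410528e-01, -1.04212894e-03, -3.10316468e-04]), 'ft_force': array([ 0.22182259,  0.69443624, -0.02907622]), 'ft_torque': array([-0.02158765, -0.01462251, -0.0004684 ]), 'grip_width': 0.09419768804012113}
side [[402.89251011   0.         285.73669409]
 [  0.         402.89251011 208.50512052]
 [  0.           0.           1.        ]] [[-0.75409888  0.65670064  0.00889687]
 [ 0.48388672  0.5647115  -0.66854661]
 [-0.44405915 -0.49984517 -0.74361703]] [1.0072133  0.48163486 0.91925341]
top [[521.62896449   0.         273.19455126]
 [  0.         521.62896449 200.76912913]
 [  0.           0.           1.        ]] [[ 0.31268639 -0.94984077  0.00545324]
 [-0.74306663 -0.24818474 -0.62149523]
 [ 0.59167492  0.19028098 -0.78339897]] [-0.38520492 -0.35155294  1.39555301]
```

View pics/side0.png

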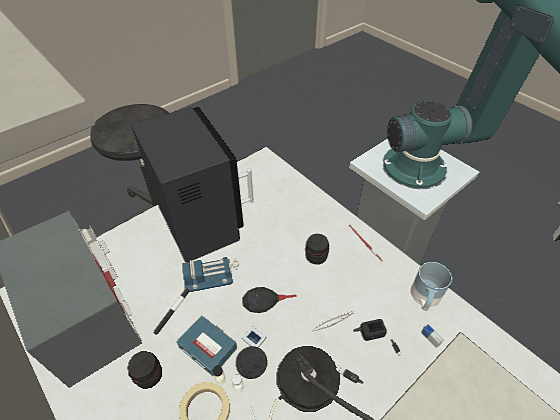

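View pics/top0.png

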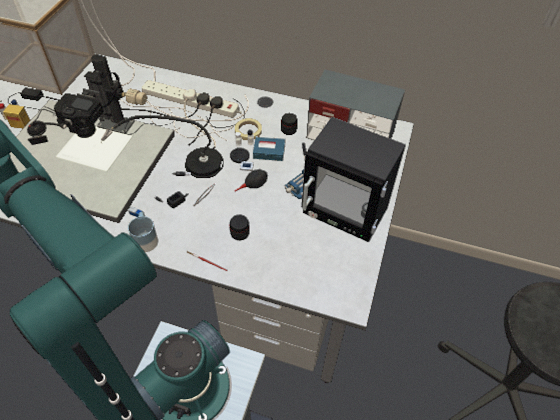

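Side: the robot is at the upper right, the cabinet near (190,180) with its handle at (250,187), the lens at (317,249), the mug at (432,285) and the blower at (265,298). Top: the cabinet is near (350,180), the lens at (239,227), and the handle at about (308,190). I'll zoom in on both.

```bash
python3 - <<'E'
import cv2,numpy as np
a=cv2.imread("pics/top0.png")[115:245,285:415];b=cv2.imread("pics/side0.png")[100:265,125:260]
a=cv2.resize(a,None,fx=3.4,fy=3.4,interpolation=cv2.INTER_CUBIC);b=cv2.resize(b,None,fx=2.65,fy=2.65,interpolation=cv2.INTER_CUBIC)
c=np.zeros((445,a.shape[1]+b.shape[1],3),np.uint8);c[:a.shape[0],:a.shape[1]]=a;c[:b.shape[0],a.shape[1]:]=b
print(c.shape,a.shape,b.shape)
cv2.imwrite("pics/z1.png",c)
E
```

```text
(445, 800, 3) (442, 442, 3) (437, 358, 3)
```

View pics/z1.png

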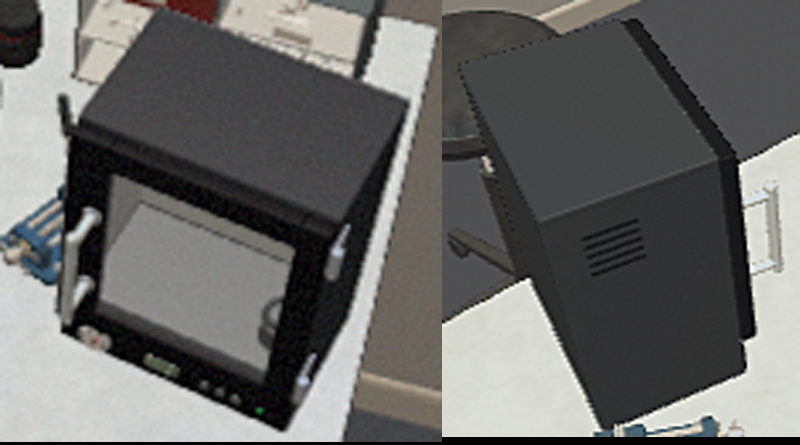

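```bash
cat > h.py <<'E'
from workcell import arm
import cv2,numpy as np
from scipy.optimize import least_squares
P={n:{k:np.array(v,float) for k,v in arm.camera_params(n).items()} for n in("side","top")}
def proj(n,X):
    p=P[n];return cv2.projectPoints(np.array(X,float).reshape(-1,3),p["rvec"],p["tvec"],p["mtx"],None)[0].reshape(-1,2)
def cab2w(c,X):
    X=np.array(X,float).reshape(-1,3);s,k=np.sin(c[2]),np.cos(c[2])
    return np.c_[c[0]+k*X[:,0]-s*X[:,1],c[1]+s*X[:,0]+k*X[:,1],X[:,2]]
def ray(n,uv,z):
    p=P[n];R=cv2.Rodrigues(p["rvec"])[0];C=-R.T@p["tvec"].ravel()
    d=R.T@np.linalg.inv(p["mtx"])@np.array([*uv,1.]);return C+d*(z-C[2])/d[2]
def silh(x,y,r,h,n,z0=0):
    a=np.linspace(0,2*np.pi,40)
    X=np.array([[x+r*np.cos(t),y+r*np.sin(t),z] for z in(z0,z0+h) for t in a])
    return cv2.convexHull(proj(n,X).astype(np.float32))[:,0]
E
python3 - <<'E'
from h import *
T=[((80,120,315),(160,12)),((80,-120,315),(408,103)),((-80,120,0),(62,330)),((-80,-120,0),(283,430))]
S=[((80,120,315),(541,220)),((80,-120,315),(459,66)),((-80,120,315),(718,158)),((80,120,0),(610,428)),((-80,120,0),(745,372))]
Xt=np.array([a for a,_ in T])/1e3;ut=np.array([b for _,b in T])/3.4+[285,115]
Xs=np.array([a for a,_ in S])/1e3;us=(np.array([b for _,b in S])-[442,0])/2.65+[125,100]
f=lambda c:np.r_[proj("top",cab2w(c,Xt))-ut,proj("side",cab2w(c,Xs))-us].ravel()
r=least_squares(f,[.6,-.3,0],loss="soft_l1");print(r.x,f(r.x).reshape(-1,2).round(1).tolist());c=r.x;np.save("cab.npy",c)
for n in("hinge",(-.089,-.123,0)),("handle",(-.138,.089,.175)),("spot",(-.015,.03,.064)):print(n[0],cab2w(c,n[1])[0].round(3))
print("handle px",proj("side",cab2w(c,[(-.138,.089,.23),(-.138,.089,.12)])),(np.array([[772,184],[778,270]])-[442,0])/2.65+[125,100])
# lens
for n,uv in("side",(317,249)),("top",(239,227)):
    im=cv2.imread(f"pics/{n}0.png");m=(im.max(2)<85).astype(np.uint8)
    k,l,st,ce=cv2.connectedComponentsWithStats(m);w=np.flatnonzero(m[uv[1]-3:uv[1]+4,uv[0]-3:uv[0]+4].ravel());L=l[uv[1]-3:uv[1]+4,uv[0]-3:uv[0]+4].ravel()[w]
    L=np.bincount(L).argmax();print(n,st[L],ce[L]);b=st[L]
    g=lambda p:(lambda q:np.r_[q.min(0)-b[:2],q.max(0)-(b[:2]+b[2:4]-1)])(silh(p[0],p[1],.033,.063,n))
    q=least_squares(g,ray(n,uv,.03)[:2]);print(q.x,q.fun.round(1))
for n,uv in("top",(142,238)),("side",(431,285)),("top",(257,178)),("side",(262,299)),("top",(240,188)),("side",(292,295)):print(n,uv,ray(n,uv,.03).round(3))
E
```

```text
[ 0.69613823 -0.25582571 -0.19682096] [[-0.8, -2.3], [1.1, -0.9], [-1.4, 3.0], [0.0, 3.3], [-0.8, -0.8], [-0.7, -1.8], [1.0, -1.5], [-1.3, 3.9], [1.2, 1.9]]
hinge [ 0.585 -0.359  0.   ]
handle [ 0.578 -0.142  0.175]
spot [ 0.687 -0.223  0.064]
handle px [[249.25366047 169.30313137]
 [251.61600755 199.25308252]] [[249.52830189 169.43396226]
 [251.79245283 201.88679245]]
side [306 234  23  30 573] [316.79232112 248.47120419]
[0.50943364 0.05120503] [-1.7 -2.   2.1  2.4]
top [230 215  19  25 407] [239.06879607 227.21130221]
[0.50919884 0.05017943] [-1.8 -2.4  1.7  1.8]
top (142, 238) [0.372 0.326 0.03 ]
side (431, 285) [0.367 0.322 0.03 ]
top (257, 178) [0.724 0.065 0.03 ]
side (262, 299) [0.718 0.072 0.03 ]
top (240, 188) [0.663 0.105 0.03 ]
side (292, 295) [0.654 0.112 0.03 ]
```

Cabinet at (0.696, -0.256) with yaw -0.197, lens at (0.509, 0.050). The two cameras agree to within 2 mm on the lens. The move rows give only yaw, so I need to know how the tool can be tilted. I'll check the documented interface.

Request:
drive_tool(commands=[[1,0,0,0.06,0],[1,0,0,0.06,0],[1,0,0,0.06,0]])

```text
t: 0.48
position: [0.196, 0.5134, 0.3866]
tool_rot: [0.181, 0.983, -0.001, -0.0]
ft_force: [1.4, 0.2, 0.1]
grip_width: 0.0939
```

Request:
drive_tool(commands=[[1,0.035,-0.05,0.01,0],[1,0.035,-0.05,0.01,0],[1,0.035,-0.05,0.01,0],[1,0.035,-0.05,0.01,0],[1,0.035,-0.05,0.01,0]])

```text
t: 1.1
position: [0.3719, 0.2621, 0.4354]
tool_rot: [0.181, 0.983, -0.0, -0.0]
ft_force: [0.5, -0.3, 0.1]
grip_width: 0.094
```

Request:
drive_tool(commands=[[1,0.035,-0.05,0.01,0],[1,0.035,-0.05,0.01,0],[1,0.035,-0.05,0.01,0],[1,0.035,-0.04,0.01,0],[1,0.06,0,0.0,0]])

```text
t: 1.72
position: [0.5713, 0.0707, 0.4785]
tool_rot: [0.184, 0.983, 0.0, 0.002]
ft_force: [0.3, -0.1, 0.9]
grip_width: 0.0941
```

Request:
drive_tool(commands=[[1,0.06,0,0.0,0],[1,0.06,0,0.0,0],[1,0.06,0,0.0,0],[1,0.06,0,0.0,0],[1,0.06,0,0.0,0]])

```text
t: 2.35
position: [0.768, 0.064, 0.3801]
tool_rot: [0.181, 0.982, 0.014, 0.049]
ft_force: [-0.5, -0.3, -1.0]
grip_width: 0.094
```

Request:
drive_tool(commands=[[1,0.06,0,0.0,0],[1,0.06,0,0.0,0],[1,0.06,0,0.0,0],[1,0.06,0,0.0,0],[1,0.06,0,0.0,0]])

```text
t: 2.98
position: [0.9056, 0.0533, 0.2736]
tool_rot: [0.18, 0.974, 0.035, 0.131]
ft_force: [0.3, 0.2, -0.4]
grip_width: 0.0936
```

```bash
python3 - <<'E'
from workcell import arm
s=arm.sense();print(s["q"].round(3),s["position"].round(3))
E
```

```text
[-0.013  0.803  0.276  0.025  1.792 -1.21 ] [0.906 0.053 0.274]
```

Request:
drive_tool(commands=[[1,0,0,0.06,0],[1,0,0,0.06,0],[1,0,0,0.06,0],[1,0,0,0.06,0],[1,0,0,0.06,0]])

```text
t: 3.6
position: [0.7964, 0.0472, 0.4873]
tool_rot: [0.178, 0.964, 0.05, 0.19]
ft_force: [0.2, -0.6, 0.3]
grip_width: 0.0943
```

Request:
drive_tool(commands=[[1,-0.06,0,0.0,0],[1,-0.06,0,0.0,0]])

```text
t: 3.85
position: [0.679, 0.0471, 0.4857]
tool_rot: [0.178, 0.964, 0.049, 0.19]
ft_force: [0.3, -0.8, 2.2]
grip_width: 0.0938
```

```bash
python3 - <<'E'
from workcell import arm
s=arm.sense();print(s["q"].round(3),s["position"].round(3))
E
```

```text
[-0.035  0.18   0.756  0.043  1.812 -1.222] [0.679 0.047 0.486]
```

The tool tilts when pushed past its reach, and the tilt stays. I need the closing axis horizontal and about 45° of tilt, so I'll work out the yaw needed before the next push.

```bash
cat >> h.py <<'E'
from scipy.spatial.transform import Rotation as Ro
def tool():
    s=arm.sense();R=Ro.from_quat(s["tool_rot"]).as_matrix();a=R[:,2];y=R[:,1]
    g=s["position"]-arm.grasp_offset*a
    print("t",round(s["t"],2),"q",s["q"].round(2),"tcp",s["position"].round(4),"grasp",g.round(4),"tilt deg",np.degrees(np.arccos(-a[2])).round(1),
     "az",np.arctan2(a[1],a[0]).round(3),"yaxis",y.round(3),"dip",np.degrees(np.arcsin(y[2])).round(1),"F",s["ft_force"].round(1),"w",round(s["grip_width"],4))
    return s,R,g
E
python3 - <<'E'
from h import *
s,R,g=tool()
az=np.arctan2(*s["position"][[1,0]])
for sg in(1,-1):
  for t in(40,45,50):
    v=R@np.array([sg*np.sin(np.radians(t)),0,-np.cos(np.radians(t))]);b=np.degrees(np.arccos(v[2]));print(sg,t,v.round(3),"b",b,"yaw c",az-np.arctan2(v[1],v[0]))
D=[(.0879,1.3722,3.1437,.5494,.2043),(.803,.276,2.871,.9075,.2736),(.18,.756,2.748,.6806,.4857)]
f=lambda p:np.concatenate([[p[1]*np.sin(a)+p[2]*np.sin(a+b)+p[3]*np.sin(c)-r+p[4]*np.cos(a),p[0]+p[1]*np.cos(a)+p[2]*np.cos(a+b)+p[3]*np.cos(c)-z-p[4]*np.sin(a)] for a,b,c,r,z in D])
q=least_squares(f,[.3,.4,.4,.3,0]);print(q.x,q.fun)
E
```

```text
t 3.85 q [-0.04  0.18  0.76  0.04  1.81 -1.22] tcp [0.679  0.0471 0.4857] grasp [0.6718 0.0466 0.503 ] tilt deg 22.6 az 0.072 yaxis [0.325 0.932 0.163] dip 9.4 F [ 0.3 -0.8  2.2] w 0.0938
1 40 [-0.85   0.212  0.483] b 61.11171258674467 yaw c -2.827966346347009
1 45 [-0.883  0.237  0.406] b 66.02797648085077 yaw c -2.81019638985332
1 50 [-0.909  0.26   0.326] b 70.9504619486094 yaw c -2.7937363804803597
-1 40 [ 0.262 -0.254  0.931] b 21.399763315707112 yaw c 0.8404700468004481
-1 45 [ 0.34  -0.276  0.899] b 25.964171432647348 yaw c 0.7513605238445793
-1 50 [ 0.415 -0.296  0.86 ] b 30.656884234121108 yaw c 0.6876364599580417
[ 0.18412362  0.45078652  0.51573771  0.48574667 -0.00168077] [ 5.63096175e-05  2.45481371e-04  1.04743620e-04  2.92204683e-04
  6.77816568e-06 -5.37685016e-04]
```

Request:
drive_tool(commands=[[1,0,0,0,0.18],[1,0,0,0,0.18],[1,0,0,0,0.18],[1,0,0,0,0.18]])

```text
t: 4.35
position: [0.6795, 0.0471, 0.4867]
tool_rot: [-0.176, 0.965, 0.114, 0.16]
ft_force: [-0.2, 0.6, 0.7]
grip_width: 0.0945
```

Request:
drive_tool(commands=[[1,0.05,0,0.03,0],[1,0.05,0,0.03,0],[1,0.05,0,0.03,0],[1,0.05,0,0.03,0],[1,0.05,0,0.03,0]])

```text
t: 4.97
position: [0.803, 0.056, 0.507]
tool_rot: [-0.161, 0.953, 0.111, 0.232]
ft_force: [0.1, 0.4, -0.3]
grip_width: 0.0941
```

```bash
python3 -c "
from h import *
tool()"
```

```text
t 4.97 q [-0.15  0.53  0.28  0.38  1.92 -1.86] tcp [0.803 0.056 0.507] grasp [0.7953 0.0506 0.5233] tilt deg 29.8 az 0.614 yaxis [-0.359  0.923  0.137] dip 7.9 F [ 0.1  0.4 -0.3] w 0.0941
```

Request:
drive_tool(commands=[[1,0.05,0,0.04,0],[1,0.05,0,0.04,0],[1,0.05,0,0.04,0],[1,0.05,0,0.04,0],[1,0.05,0,0.04,0]])

```text
t: 5.6
position: [0.8786, 0.0663, 0.5362]
tool_rot: [-0.143, 0.925, 0.106, 0.335]
ft_force: [-0.1, 0.8, -0.1]
grip_width: 0.0942
```

```bash
python3 -c "
from h import *
tool()"
```

```text
t 5.6 q [-0.14  0.55  0.28  0.38  1.68 -1.85] tcp [0.8786 0.0663 0.5362] grasp [0.8675 0.0608 0.5504] tilt deg 41.1 az 0.459 yaxis [-0.336  0.937  0.099] dip 5.7 F [-0.1  0.8 -0.1] w 0.0942
```

```bash
python3 - <<'E'
from h import *
s,R,g=tool();az=np.arctan2(*s["position"][[1,0]])
for t in(42,45,48,51,54):
    v=R@np.array([-np.sin(np.radians(t)),0,-np.cos(np.radians(t))]);print(t,np.degrees(np.arccos(v[2])),az-np.arctan2(v[1],v[0]))
E
```

```text
t 5.6 q [-0.14  0.55  0.28  0.38  1.68 -1.85] tcp [0.8786 0.0663 0.5362] grasp [0.8675 0.0608 0.5504] tilt deg 41.1 az 0.459 yaxis [-0.336  0.937  0.099] dip 5.7 F [-0.1  0.8 -0.1] w 0.0942
42 5.815493712389137 1.0972878787762141
45 7.05872935547553 0.6669903146175635
48 9.152698263145185 0.3980402202821789
51 11.647248442612764 0.23558466338994188
54 14.334741455729985 0.13148288958702958
```

Request:
drive_tool(commands=[[1,-0.06,0,-0.02,0],[1,-0.03,0,0,0.17],[1,0,0,0,0.17],[1,0,0,0,0.16]])

```text
t: 6.1
position: [0.8036, 0.066, 0.5253]
tool_rot: [-0.37, 0.86, 0.186, 0.298]
ft_force: [1.0, 0.9, 0.8]
grip_width: 0.0943
```

Request:
drive_tool(commands=[[1,0.05,0,0.03,0],[1,0.05,0,0.04,0],[1,0.05,0,0.04,0],[1,0.05,0,0.04,0]])

```text
t: 6.6
position: [0.8679, 0.088, 0.5465]
tool_rot: [-0.339, 0.846, 0.168, 0.375]
ft_force: [0.3, 0.1, 0.1]
grip_width: 0.094
```

```bash
python3 - <<'E'
from h import *
s,R,g=tool();az=np.arctan2(*s["position"][[1,0]])
for t in(42,45,48,51,54):
    v=R@np.array([-np.sin(np.radians(t)),0,-np.cos(np.radians(t))]);print(t,np.degrees(np.arccos(v[2])),az-np.arctan2(v[1],v[0]))
E
```

```text
t 6.6 q [-0.23  0.58  0.28  0.71  1.71 -2.24] tcp [0.8679 0.088  0.5465] grasp [0.8582 0.0779 0.559 ] tilt deg 48.5 az 0.803 yaxis [-0.7    0.713  0.03 ] dip 1.7 F [0.3 0.1 0.1] w 0.094
42 6.72869289788879 2.2070031589542993
45 3.907916591455405 2.0072255072358276
48 1.806323253422183 1.17761142266638
51 3.0411002959441022 -0.0681577872428773
54 5.764396760276985 -0.37013031521919837
```

Request:
drive_tool(commands=[[1,0.05,0,0.03,0],[1,0.04,0,0.03,0]])

```text
t: 6.85
position: [0.8987, 0.096, 0.552]
tool_rot: [-0.326, 0.838, 0.16, 0.407]
ft_force: [0.6, -0.3, -0.0]
grip_width: 0.0939
```

Request:
drive_tool(commands=[[1,-0.06,0,-0.03,-0.18],[1,-0.06,0,-0.03,-0.18],[1,-0.06,0,-0.03,-0.18],[1,-0.04,0,0,-0.18],[1,-0.04,0,0,-0.18]])

```text
t: 7.48
position: [0.701, 0.0981, 0.4986]
tool_rot: [0.011, 0.899, 0.001, 0.437]
ft_force: [-0.1, 0.9, -0.1]
grip_width: 0.0939
```

```bash
python3 - <<'E'
from h import *
s,R,g=tool()
E
```

```text
t 7.47 q [ 0.1  -0.14  1.28 -0.1   1.1  -1.44] tcp [0.701  0.0981 0.4986] grasp [0.6862 0.0982 0.5102] tilt deg 51.8 az -0.009 yaxis [0.018 1.    0.012] dip 0.7 F [-0.1  0.9 -0.1] w 0.0939
```

```bash
cat >> h.py <<'E'
LO=np.array([-3.1,-.76,.27,-1.08,.17,-2.57]);HI=np.array([3.1,2.03,2.55,4.22,2.65,2.57])
def fk(q):
    ez=np.array([0,0,1.]);R1=Ro.from_euler("z",q[0]);A=R1*Ro.from_euler("y",q[1]);B=A*Ro.from_euler("y",q[2])
    W=np.array([0,0,.184])+A.apply(ez*.451)+B.apply(ez*.5157)
    C=B*Ro.from_euler("z",q[3])*Ro.from_euler("y",q[4]);T=C*Ro.from_euler("z",q[5])
    return W,W+C.apply(ez*.4857),T
def ik(p,R,q0):
    f=lambda q:np.r_[(fk(q)[1]-p)*5,(R.inv()*fk(q)[2]).as_rotvec()]
    r=least_squares(f,np.clip(q0,LO+.01,HI-.01),bounds=(LO,HI));return r.x,np.abs(r.fun).max()
def orient(tilt,az):  # tool x as now
    return Ro.from_euler("z",az)*Ro.from_euler("y",-tilt)*Ro.from_euler("y",np.pi)
E
python3 - <<'E'
from h import *
s,R,g=tool();W,p,T=fk(s["q"]);print(p-s["position"],"\n",(T.inv()*Ro.from_matrix(R)).as_rotvec())
c=np.load("cab.npy");C=(T.inv()*Ro.from_matrix(R))
O=Ro.from_matrix(R)
for k in(.5,.7,.85,1.):
  q=s["q"].copy();print("k",k)
  for th in np.arange(0,1.71,.1):
    a=c[2]+th;h=cab2w(c,[-.089,-.123,.175])[0];hp=h+Ro.from_euler("z",a).apply([-.049,.212,0])
    Rt=Ro.from_euler("z",c[2]+k*th+.009)*O;gp=hp+Rt.apply([0,0,arm.grasp_offset])
    q,e=ik(gp,Rt*C.inv(),q)
    if round(th*10)%4==0 or e>.01:print(round(th,1),hp.round(3),q.round(2),round(e,3),"wrist",fk(q)[0].round(2))
E
```

```text
t 7.47 q [ 0.1  -0.14  1.28 -0.1   1.1  -1.44] tcp [0.701  0.0981 0.4986] grasp [0.6862 0.0982 0.5102] tilt deg 51.8 az -0.009 yaxis [0.018 1.    0.012] dip 0.7 F [-0.1  0.9 -0.1] w 0.0939
[ 0.08409416 -0.06007344  0.04804397] 
 [-4.93259093e-16 -4.43162467e-17  1.57079633e+00]
k 0.5
0.0 [ 0.578 -0.142  0.175] [-0.31 -0.67  2.39  0.18  0.53 -1.78] 0.0 wrist [ 0.22 -0.07  0.46]
0.4 [ 0.494 -0.161  0.175] [-0.79 -0.76  2.39  0.7   0.94 -2.57] 0.044 wrist [ 0.14 -0.14  0.48]
0.5 [ 0.475 -0.171  0.175] [-0.82 -0.76  2.36  0.66  1.   -2.57] 0.082 wrist [ 0.14 -0.15  0.5 ]
0.6 [ 0.457 -0.183  0.175] [-0.85 -0.76  2.33  0.62  1.05 -2.57] 0.119 wrist [ 0.14 -0.15  0.51]
0.7 [ 0.44  -0.197  0.175] [-0.87 -0.76  2.31  0.59  1.09 -2.57] 0.168 wrist [ 0.13 -0.16  0.52]
0.8 [ 0.424 -0.212  0.175] [-0.89 -0.75  2.28  0.55  1.12 -2.57] 0.213 wrist [ 0.13 -0.16  0.53]
0.9 [ 0.41  -0.229  0.175] [-0.9  -0.71  2.24  0.51  1.15 -2.57] 0.248 wrist [ 0.14 -0.17  0.55]
1.0 [ 0.398 -0.247  0.175] [-0.91 -0.66  2.19  0.47  1.18 -2.57] 0.287 wrist [ 0.15 -0.19  0.56]
1.1 [ 0.388 -0.266  0.175] [-0.91 -0.61  
[... 4695 characters left out ...]
ist [ 0.25 -0.21  0.62]
1.1 [ 0.388 -0.266  0.175] [-0.69 -0.37  1.89  0.23  1.39 -2.57] 0.584 wrist [ 0.27 -0.22  0.63]
1.2 [ 0.38  -0.286  0.175] [-0.68 -0.31  1.83  0.18  1.43 -2.57] 0.64 wrist [ 0.29 -0.24  0.64]
1.3 [ 0.373 -0.307  0.175] [-0.67 -0.24  1.77  0.14  1.47 -2.57] 0.688 wrist [ 0.32 -0.25  0.65]
1.4 [ 0.369 -0.329  0.175] [-0.66 -0.18  1.71  0.1   1.5  -2.57] 0.737 wrist [ 0.34 -0.27  0.65]
1.5 [ 0.367 -0.35   0.175] [-0.66 -0.1   1.64  0.07  1.55 -2.57] 0.847 wrist [ 0.37 -0.29  0.65]
1.6 [ 0.368 -0.372  0.175] [-1.13  1.3   0.27  1.25  2.65 -2.57] 0.77 wrist [ 0.4  -0.86  0.3 ]
1.7 [ 0.37  -0.394  0.175] [-1.16  1.33  0.27  1.3   2.65 -2.57] 0.782 wrist [ 0.38 -0.87  0.28]
```

```bash
cat > fit.py <<'E'
from h import *
D=[([1.1029,.0879,1.3722,0,1.6836,-.1031],[.19597,.51332,.20433]),([-.013,.803,.276,.025,1.792,-1.21],[.906,.053,.274]),([-.035,.18,.756,.043,1.812,-1.222],[.679,.047,.486]),
([-.15,.53,.28,.38,1.92,-1.86],[.803,.056,.507]),([-.14,.55,.28,.38,1.68,-1.85],[.8786,.0663,.5362]),([-.23,.58,.28,.71,1.71,-2.24],[.8679,.088,.5465]),([.1,-.14,1.28,-.1,1.1,-1.44],[.701,.0981,.4986])]
s=arm.sense();D[-1]=(s["q"],s["position"])
def f(p,D=D):
    o=[]
    for q,x in D:
        R1=Ro.from_euler("z",q[0]);A=R1*Ro.from_euler("y",q[1]);B=A*Ro.from_euler("y",q[2]);F=B*Ro.from_euler("z",q[3]);G=F*Ro.from_euler("y",q[4])
        o.append(np.array([0,0,p[0]])+R1.apply([p[6],p[1],0])+A.apply([0,0,p[2]])+B.apply([p[7],0,p[3]])+G.apply([0,p[5],p[4]])-x)
    return np.concatenate(o)
r=least_squares(f,[.18,.0,.45,.5,.4,0.06,0,0],loss="soft_l1",f_scale=.005);print(r.x.round(4));print(f(r.x).reshape(-1,3).round(3))
E
python3 fit.py
```

```text
[ 0.1537  0.0565  0.4491  0.5002  0.3506  0.     -0.0008  0.1021]
[[ 0.    -0.    -0.   ]
 [-0.     0.     0.   ]
 [ 0.     0.     0.   ]
 [-0.002  0.004  0.001]
 [ 0.001 -0.003 -0.002]
 [ 0.001 -0.001  0.001]
 [ 0.    -0.     0.   ]]
```

```bash
python3 - <<'E'
t=open("h.py").read()
a=t.index('    W=np.array([0,0,.184])');b=t.index('    C=B*Ro')
t=t[:a]+'    W=np.array([0,0,.1537])+R1.apply([0,.0565,0])+A.apply(ez*.4491)+B.apply([.1021,0,.5002])\n'+t[b:]
t=t.replace('W+C.apply(ez*.4857),T','W+C.apply(ez*.3506),T*Ro.from_euler("z",np.pi/2)')
open("h.py","w").write(t)
E
cat > path.py <<'E'
from h import *
import sys
s,R,g=tool();W,p,T=fk(s["q"]);print(p-s["position"],(T.inv()*Ro.from_matrix(R)).magnitude())
c=np.load("cab.npy");O=Ro.from_matrix(R)
for fl in(0,np.pi):
 for k in(0,.5,.75,1.):
  q=s["q"].copy();q[5]+=fl;print("flip",fl,"k",k)
  for th in np.arange(0,1.71,.1):
    a=c[2]+th;h=cab2w(c,[-.089,-.123,.175])[0];hp=h+Ro.from_euler("z",a).apply([-.049,.212,0])
    Rt=Ro.from_euler("z",c[2]+k*th+.009)*O;gp=hp+Rt.apply([0,0,arm.grasp_offset])
    q,e=ik(gp,Rt*Ro.from_euler("z",fl),q)
    if e>.02 or th==1.7 or round(th*10)%8==0:print(round(th,1),hp.round(3),q.round(2),round(e,3),"wrist",fk(q)[0].round(2))
    if e>.02:break
E
python3 path.py
```

```text
t 7.47 q [ 0.1  -0.14  1.28 -0.1   1.1  -1.44] tcp [0.701  0.0981 0.4986] grasp [0.6862 0.0982 0.5102] tilt deg 51.8 az -0.009 yaxis [0.018 1.    0.012] dip 0.7 F [-0.1  0.9 -0.1] w 0.0939
[ 9.13590162e-04 -3.83799302e-06  1.17027732e-04] 3.1554842927003896e-16
flip 0 k 0
0.0 [ 0.578 -0.142  0.175] [-0.44 -0.32  2.09  0.4   0.51 -2.07] 0.0 wrist [ 0.32 -0.09  0.38]
0.8 [ 0.424 -0.212  0.175] [-0.97 -0.64  2.26  0.72  0.92 -2.57] 0.021 wrist [ 0.17 -0.15  0.39]
flip 0 k 0.5
0.0 [ 0.578 -0.142  0.175] [-0.44 -0.32  2.09  0.4   0.51 -2.07] 0.0 wrist [ 0.32 -0.09  0.38]
0.4 [ 0.494 -0.161  0.175] [-0.74 -0.48  2.17  0.71  0.85 -2.57] 0.038 wrist [ 0.24 -0.15  0.39]
flip 0 k 0.75
0.0 [ 0.578 -0.142  0.175] [-0.44 -0.32  2.09  0.4   0.51 -2.07] 0.0 wrist [ 0.32 -0.09  0.38]
0.3 [ 0.514 -0.153  0.175] [-0.7  -0.43  2.14  0.71  0.83 -2.57] 0.036 wrist [ 0.26 -0.15  0.39]
flip 0 k 1.0
0.0 [ 0.578 -0.142  0.175] [-0.44 -0.32  2.09  0.4   0.51 -2.07] 0.0 wrist [ 0.32 -0.09  0.38]
0.3 [ 0.514 -0.153  0.175] [-0.69 -0.41  2.1   0.68  0.87 -2.57] 0.069 wrist [ 0.27 -0.15  0.4 ]
flip 3.141592653589
[... 535 characters left out ...]
75] [-1.39  0.17  1.64  0.82  1.74 -0.44] 0.0 wrist [ 0.15 -0.52  0.38]
flip 3.141592653589793 k 0.75
0.0 [ 0.578 -0.142  0.175] [-0.44 -0.32  2.09  0.4   0.51  1.08] 0.0 wrist [ 0.32 -0.09  0.38]
0.8 [ 0.424 -0.212  0.175] [-1.2  -0.24  2.03  0.91  1.46 -0.18] 0.0 wrist [ 0.18 -0.31  0.38]
1.6 [ 0.368 -0.372  0.175] [-1.29  0.36  1.4   0.7   1.98 -0.63] 0.0 wrist [ 0.23 -0.59  0.38]
flip 3.141592653589793 k 1.0
0.0 [ 0.578 -0.142  0.175] [-0.44 -0.32  2.09  0.4   0.51  1.08] 0.0 wrist [ 0.32 -0.09  0.38]
0.8 [ 0.424 -0.212  0.175] [-1.18 -0.11  1.92  0.88  1.58 -0.31] 0.0 wrist [ 0.21 -0.36  0.38]
1.6 [ 0.368 -0.372  0.175] [-1.17  0.52  1.18  0.54  2.19 -0.85] 0.0 wrist [ 0.32 -0.63  0.38]
```

Request:
drive_tool(commands=[[1,-0.02,-0.022,-0.033,-0.1],[1,-0.02,-0.022,-0.033,-0.1],[1,-0.02,-0.022,-0.033,-0.09],[1,-0.02,-0.022,-0.033,0],[1,-0.02,-0.022,-0.033,0]])

```text
t: 8.1
position: [0.6027, -0.0113, 0.3331]
tool_rot: [0.137, 0.889, -0.061, 0.433]
ft_force: [-0.4, -1.2, -0.1]
grip_width: 0.0938
```

Request:
drive_tool(commands=[[1,-0.02,-0.022,-0.033,0],[1,-0.02,-0.022,-0.033,0],[1,-0.02,-0.022,-0.033,0],[1,-0.02,-0.022,-0.033,0],[1,-0.015,-0.02,-0.038,0]])

```text
t: 8.72
position: [0.5077, -0.1199, 0.1642]
tool_rot: [0.138, 0.888, -0.061, 0.434]
ft_force: [0.7, 1.2, 0.1]
grip_width: 0.0944
```

```bash
python3 - <<'E'
from h import *
s,R,g=tool()
a=arm.get_image("side")[:,:,::-1];b=arm.get_image("top")[:,:,::-1]
cv2.imwrite("pics/s1.png",a);cv2.imwrite("pics/t1.png",b)
A=cv2.resize(a[120:280,140:340],None,fx=2,fy=2,interpolation=3);B=cv2.resize(b[110:270,220:420],None,fx=2,fy=2,interpolation=3)
cv2.imwrite("pics/c1.png",np.hstack([A,B]))
E
```

```text
t 8.72 q [-0.39 -0.59  2.25  0.15  0.58 -1.74] tcp [ 0.5077 -0.1199  0.1642] grasp [ 0.4935 -0.1156  0.1758] tilt deg 52.0 az -0.293 yaxis [0.298 0.955 0.011] dip 0.6 F [0.7 1.2 0.1] w 0.0944
```

View pics/c1.png

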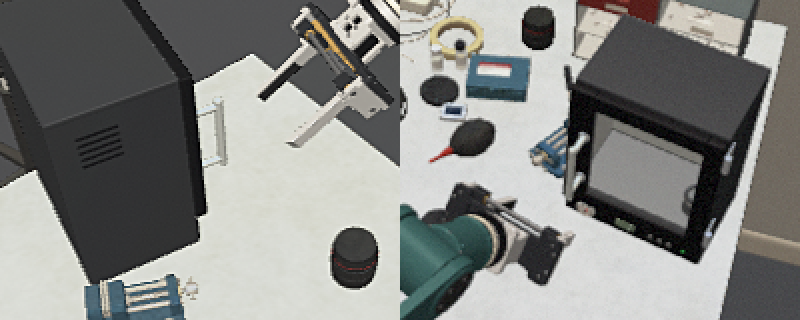

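Side crop: the open fingertips at (263,97) and (293,143) straddle the line to the handle bar at (222,135). The cabinet and other objects are undisturbed. I'll advance and grip.

Request:
drive_tool(commands=[[1,0.03,-0.009,0,0],[1,0.03,-0.009,0,0],[1,0.024,-0.008,0,0],[1,0,0,0,0]], grip_force=20)

```text
t: 9.32
position: [0.5947, -0.1451, 0.167]
tool_rot: [0.137, 0.888, -0.061, 0.434]
ft_force: [0.1, 0.0, -0.3]
grip_width: 0.0938
```

Request:
drive_tool(commands=[[-1,0,0,0,0],[-1,0,0,0,0],[-1,0,0,0,0],[-1,0,0,0,0],[-1,0,0,0,0]])

```text
t: 9.95
position: [0.5925, -0.1454, 0.1654]
tool_rot: [0.138, 0.888, -0.061, 0.434]
ft_force: [-0.5, -0.1, -0.3]
grip_width: 0.0473
```

Request:
drive_tool(commands=[[-1,0,0,0,0],[-1,0,0,0,0],[-1,0,0,0,0],[-1,0,0,0,0],[-1,0,0,0,0]])

```text
t: 10.58
position: [0.593, -0.1439, 0.1652]
tool_rot: [0.137, 0.889, -0.059, 0.434]
ft_force: [3.6, 5.9, -0.1]
grip_width: 0.0114
```

```bash
python3 - <<'E'
from h import *
s,R,g=tool();c=np.load("cab.npy");th0=0
# plan arc, yaw fixed
h=cab2w(c,[-.089,-.123,.175])[0];P0=None
for th in np.arange(0,.81,.08):
    hp=h+Ro.from_euler("z",c[2]+th).apply([-.049,.212,0])
    if P0 is not None:print(round(th,2),(hp-P0)[:2].round(4),hp[:2].round(3))
    P0=hp
for az in(-.3,-.4,-.5):
  q=s["q"]
  for th in(0,.2,.4,.6,.8):
    hp=h+Ro.from_euler("z",c[2]+th).apply([-.049,.212,0]);Rt=Ro.from_euler("z",az-(-.293))*Ro.from_matrix(R)
    q,e=ik(hp+Rt.apply([0,0,.0188]),Rt,q);print(az,th,q.round(2),round(e,3))
E
```

```text
t 10.57 q [-0.37 -0.32  2.09  0.13  0.47 -1.72] tcp [ 0.593  -0.1439  0.1652] grasp [ 0.5788 -0.1397  0.1768] tilt deg 51.9 az -0.29 yaxis [0.296 0.955 0.014] dip 0.8 F [ 3.6  5.9 -0.1] w 0.0114
0.08 [-0.0174 -0.0012] [ 0.561 -0.143]
0.16 [-0.0172 -0.0026] [ 0.544 -0.145]
0.24 [-0.0169 -0.004 ] [ 0.527 -0.149]
0.32 [-0.0166 -0.0053] [ 0.51  -0.155]
0.4 [-0.0161 -0.0066] [ 0.494 -0.161]
0.48 [-0.0155 -0.0079] [ 0.479 -0.169]
0.56 [-0.0148 -0.0091] [ 0.464 -0.178]
0.64 [-0.0141 -0.0103] [ 0.45  -0.189]
0.72 [-0.0132 -0.0113] [ 0.436 -0.2  ]
0.8 [-0.0122 -0.0124] [ 0.424 -0.212]
-0.3 0 [-0.37 -0.32  2.09  0.12  0.47 -1.7 ] 0.0
-0.3 0.2 [-0.44 -0.43  2.17  0.22  0.52 -1.83] 0.0
-0.3 0.4 [-0.55 -0.55  2.23  0.36  0.6  -2.02] 0.0
-0.3 0.6 [-0.72 -0.63  2.27  0.52  0.71 -2.23] 0.0
-0.3 0.8 [-0.92 -0.68  2.29  0.66  0.84 -2.45] 0.0
-0.4 0 [-0.29 -0.3   2.08 -0.19  0.47 -1.31] 0.0
-0.4 0.2 [-0.35 -0.42  2.16 -0.08  0.5  -1.45] 0.0
-0.4 0.4 [-0.45 -0.54  2.23  0.08  0.55 -1.66] 0.0
-0.4 0.6 [-0.61 -0.64  2.28  0.29  0.63 -1.92] 0.0
-0.4 0.8 [-0.81 -0.7   2.3   0.49  0.74 -2.19] 0.0
-0.5 0 [-0.21 -0.28  2.06 -0.46  0.52 -0.96] 0.0
-0.5 0.2 [-0.26 -0.4   2.14 -0.37  0.53 -1.08] 0.0
-0.5 0.4 [-0.35 -0.52  2.21 -0.22  0.55 -1.28] 0.0
-0.5 0.6 [-0.5  -0.63  2.27 -0.    0.59 -1.55] 0.0
-0.5 0.8 [-0.69 -0.71  2.3   0.25  0.66 -1.87] 0.0
```

Gripped: width 11.4 mm, bar at (0.579, -0.140), against a prediction of (0.578, -0.142). I'll pull along the arc.

Request:
drive_tool(commands=[[-1,-0.017,-0.001,0,0],[-1,-0.017,-0.003,0,0],[-1,-0.017,-0.004,0,0],[-1,-0.017,-0.005,0,0],[-1,-0.016,-0.007,0,0]], grip_force=25)

```text
t: 11.2
position: [0.5084, -0.1622, 0.1651]
tool_rot: [0.137, 0.889, -0.058, 0.433]
ft_force: [-3.1, 9.2, 2.7]
grip_width: 0.0112
```

Request:
drive_tool(commands=[[-1,-0.015,-0.008,0,0],[-1,-0.015,-0.009,0,0],[-1,-0.014,-0.01,0,0],[-1,-0.013,-0.011,0,0],[-1,-0.012,-0.012,0,0]], grip_force=15)

```text
t: 11.82
position: [0.4393, -0.2131, 0.1649]
tool_rot: [0.136, 0.889, -0.059, 0.433]
ft_force: [-2.6, 3.0, -0.8]
grip_width: 0.0115
```

```bash
python3 - <<'E'
from h import *
s,R,g=tool()
E
```

```text
t 11.82 q [-0.92 -0.68  2.29  0.66  0.85 -2.45] tcp [ 0.4393 -0.2131  0.1649] grasp [ 0.4252 -0.209   0.1766] tilt deg 51.8 az -0.286 yaxis [0.293 0.956 0.014] dip 0.8 F [-2.6  3.  -0.8] w 0.0115
```

```bash
python3 - <<'E'
from h import *
s,R,g=tool();c=np.load("cab.npy");R=Ro.from_matrix(R);h=cab2w(c,[-.089,-.123,.2])[0]
Rz=lambda a:Ro.from_euler("z",a+.286)*R
def chk(n,p,az,q):
    q,e=ik(np.array(p),Rz(az),q);print(n,np.round(p,3),az,q.round(2),round(e,3),"marg",np.minimum(q-LO,HI-q).min().round(2));return q
q=s["q"];q=chk("back",[.394,-.199,.202],-.286,q);q1=chk("back2",[.394,-.199,.202],-.5,q)
q=chk("left",[.38,-.1,.2],-.7,q1);q=chk("in",[.5,-.13,.2],-.7,q)
for th in(.8,1.0,1.2,1.4,1.6,1.7):
    p=h+Ro.from_euler("z",c[2]+th).apply([.009+.014,.222,0]);q=chk("push%.1f"%th,p,-.7,q)
q0=q
q=chk("lens",[.509+.0148,.0505,.037-.0116],0.,[.1,-.14,1.28,-.1,1.1,-1.44])
sp=cab2w(c,[-.03,.03,0])[0]
for az in(-.2,-.3):
  a=np.array([np.cos(az),np.sin(az)])
  for d in(.2,.1,0):q=chk("place",[*(sp[:2]+a*(.0148-d)),.064+.04-.0116],az,q)
E
```

```text
t 11.82 q [-0.92 -0.68  2.29  0.66  0.85 -2.45] tcp [ 0.4393 -0.2131  0.1649] grasp [ 0.4252 -0.209   0.1766] tilt deg 51.8 az -0.286 yaxis [0.293 0.956 0.014] dip 0.8 F [-2.6  3.  -0.8] w 0.0115
back [ 0.394 -0.199  0.202] -0.286 [-1.09 -0.76  2.23  0.69  1.14 -2.5 ] 0.051 marg 0.0
back2 [ 0.394 -0.199  0.202] -0.5 [-0.66 -0.76  2.2   0.12  0.91 -1.74] 0.1 marg 0.0
left [ 0.38 -0.1   0.2 ] -0.7 [ 0.17 -0.76  2.25 -0.76  1.14 -0.52] 0.042 marg 0.0
in [ 0.5  -0.13  0.2 ] -0.7 [-0.03 -0.47  2.11 -0.71  0.85 -0.59] 0.0 marg 0.29
push0.8 [ 0.478 -0.163  0.2  ] -0.7 [-0.16 -0.55  2.16 -0.6   0.8  -0.75] 0.0 marg 0.21
push1.0 [ 0.441 -0.188  0.2  ] -0.7 [-0.29 -0.67  2.22 -0.45  0.79 -0.96] 0.0 marg 0.09
push1.2 [ 0.41 -0.22  0.2 ] -0.7 [-0.49 -0.76  2.25 -0.24  0.77 -1.24] 0.003 marg 0.0
push1.4 [ 0.386 -0.258  0.2  ] -0.7 [-0.69 -0.76  2.24 -0.03  0.79 -1.52] 0.028 marg 0.0
push1.6 [ 0.37  -0.299  0.2  ] -0.7 [-0.93 -0.76  2.25  0.25  0.79 -1.88] 0.012 marg 0.0
push1.7 [ 0.365 -0.321  0.2  ] -0.7 [-1.02 -0.74  2.24  0.36  0.79 -2.01] 0.0 marg 0.02
lens [0.524 0.05  0.025] 0.0 [-0.03 -0.31  2.39  0.16  0.17 -1.73] 0.014 marg 0.0
place [ 0.491 -0.184  0.092] -0.2 [-0.73 -0.46  2.32  0.76  0.59 -2.57] 0.012 marg 0.0
place [ 0.589 -0.204  0.092] -0.2 [-0.6  -0.17  2.13  0.81  0.43 -2.57] 0.0 marg 0.0
place [ 0.687 -0.223  0.092] -0.2 [-0.51  0.06  1.92  0.73  0.37 -2.44] 0.0 marg 0.13
place [ 0.496 -0.166  0.092] -0.3 [-0.58 -0.48  2.35  0.52  0.45 -2.21] 0.0 marg 0.2
place [ 0.591 -0.195  0.092] -0.3 [-0.5  -0.18  2.14  0.51  0.32 -2.17] 0.0 marg 0.15
place [ 0.687 -0.225  0.092] -0.3 [-0.45  0.06  1.92  0.44  0.29 -2.07] 0.0 marg 0.12
```

```bash
cat > p2.py <<'E'
from h import *
s,R,g=tool();c=np.load("cab.npy");R=Ro.from_matrix(R);h=cab2w(c,[-.089,-.123,.2])[0]
az0=np.arctan2(*R.apply([0,0,1])[[1,0]]);Rz=lambda a:Ro.from_euler("z",a-az0)*R
def chk(n,p,az,q):
    q,e=ik(np.array(p),Rz(az),q);print(n,np.round(p,3),az,q.round(2),round(e,3),"marg",np.minimum(q-LO,HI-q).min().round(2));return q
E
python3 - <<'E'
from p2 import *
q=s["q"];q=chk("re",[.478,-.18,.165],-.286,q);q=chk("back",[.435,-.166,.175],-.286,q);q=chk("left",[.47,-.06,.2],-.5,q);q=chk("left",[.5,-.03,.2],-.7,q);q=chk("in",[.575,-.07,.2],-.7,q)
pp=None
for th in np.arange(.5,1.71,.1):
    p=h+Ro.from_euler("z",c[2]+th).apply([.009,.225,0])+[.038,.0455,0]
    if pp is not None:print((p-pp).round(4)[:2],end=" ")
    pp=p;q=chk("push%.1f"%th,p,-.7,q)
E
```

```text
t 11.82 q [-0.92 -0.68  2.29  0.66  0.85 -2.45] tcp [ 0.4393 -0.2131  0.1649] grasp [ 0.4252 -0.209   0.1766] tilt deg 51.8 az -0.286 yaxis [0.293 0.956 0.014] dip 0.8 F [-2.6  3.  -0.8] w 0.0115
re [ 0.478 -0.18   0.165] -0.286 [-0.69 -0.62  2.26  0.5   0.7  -2.2 ] 0.0 marg 0.14
back [ 0.435 -0.166  0.175] -0.286 [-0.77 -0.76  2.29  0.51  0.86 -2.23] 0.022 marg 0.0
left [ 0.47 -0.06  0.2 ] -0.5 [ 0.07 -0.64  2.2  -0.6   0.85 -0.76] 0.0 marg 0.12
left [ 0.5  -0.03  0.2 ] -0.7 [ 0.3  -0.38  2.06 -0.86  1.06 -0.27] 0.0 marg 0.22
in [ 0.575 -0.07   0.2  ] -0.7 [ 0.14 -0.23  1.95 -0.83  0.91 -0.36] 0.0 marg 0.25
push0.5 [ 0.564 -0.096  0.2  ] -0.7 [ 0.07 -0.28  1.99 -0.8   0.87 -0.43] 0.0 marg 0.28
[-0.0214 -0.0069] push0.6 [ 0.543 -0.103  0.2  ] -0.7 [ 0.05 -0.34  2.03 -0.78  0.87 -0.46] 0.0 marg 0.3
[-0.0206 -0.009 ] push0.7 [ 0.522 -0.112  0.2  ] -0.7 [ 0.03 -0.4   2.07 -0.75  0.87 -0.5 ] 0.0 marg 0.33
[-0.0196 -0.0111] push0.8 [ 0.503 -0.123  0.2  ] -0.7 [-0.01 -0.46  2.11 -0.72  0.86 -0.56] 0.0 marg 0.3
[-0.0184 -0.013 ] push0.9 [ 0.484 -0.136  0.2  ] -0.7 [-0.06 -0.52  2.14 -0.68  
[... 173 characters left out ...]
 0.2  ] -0.7 [-0.19 -0.64  2.2  -0.55  0.82 -0.83] 0.0 marg 0.12
[-0.0138 -0.0178] push1.2 [ 0.438 -0.185  0.2  ] -0.7 [-0.28 -0.68  2.22 -0.46  0.8  -0.95] 0.0 marg 0.08
[-0.0119 -0.0191] push1.3 [ 0.426 -0.204  0.2  ] -0.7 [-0.39 -0.72  2.24 -0.35  0.78 -1.1 ] 0.0 marg 0.04
[-0.0099 -0.0202] push1.4 [ 0.416 -0.224  0.2  ] -0.7 [-0.5  -0.74  2.24 -0.23  0.76 -1.25] 0.0 marg 0.02
[-0.0079 -0.0211] push1.5 [ 0.408 -0.245  0.2  ] -0.7 [-0.61 -0.75  2.25 -0.11  0.74 -1.41] 0.0 marg 0.01
[-0.0057 -0.0218] push1.6 [ 0.402 -0.267  0.2  ] -0.7 [-0.71 -0.74  2.24  0.01  0.73 -1.56] 0.0 marg 0.02
[-0.0035 -0.0222] push1.7 [ 0.399 -0.289  0.2  ] -0.7 [-0.8  -0.71  2.23  0.12  0.72 -1.7 ] 0.0 marg 0.05
```

Request:
drive_tool(commands=[[-1,0.012,0.012,0,0],[-1,0.013,0.011,0,0],[-1,0.014,0.01,0,0],[-1,0.015,0.009,0,0],[-1,0,0,0,0]])

```text
t: 12.45
position: [0.4941, -0.1726, 0.165]
tool_rot: [0.136, 0.889, -0.061, 0.433]
ft_force: [1.8, 0.2, 0.3]
grip_width: 0.0118
```

Request:
drive_tool(commands=[[-0.15,0,0,0,0],[-0.15,0,0,0,0],[-0.15,0,0,0,0],[-0.15,0,0,0,0]])

```text
t: 12.95
position: [0.4934, -0.1737, 0.1654]
tool_rot: [0.138, 0.888, -0.061, 0.434]
ft_force: [-0.0, 0.5, 0.3]
grip_width: 0.0396
```

Request:
drive_tool(commands=[[-0.15,-0.024,0.007,0.002,0],[-0.15,-0.022,0.007,0.002,0]])

```text
t: 13.2
position: [0.4482, -0.1596, 0.1686]
tool_rot: [0.138, 0.889, -0.06, 0.433]
ft_force: [-21.6, 6.2, 18.2]
grip_width: 0.0401
```

```bash
python3 -c "
from h import *
tool()"
```

```text
t 13.2 q [-0.7  -0.76  2.31  0.46  0.78 -2.15] tcp [ 0.4482 -0.1596  0.1686] grasp [ 0.434  -0.1553  0.1802] tilt deg 51.8 az -0.292 yaxis [0.297 0.955 0.012] dip 0.7 F [-21.6   6.2  18.2] w 0.0401
```

Request:
drive_tool(commands=[[-0.15,0,0,0,0]])

```text
t: 13.32
position: [0.4482, -0.1602, 0.1681]
tool_rot: [0.138, 0.889, -0.061, 0.433]
ft_force: [0.8, -0.2, 0.6]
grip_width: 0.0402
```

```bash
python3 - <<'E'
from h import *
tool()
a=arm.get_image("side")[:,:,::-1];b=arm.get_image("top")[:,:,::-1]
A=cv2.resize(a[120:280,140:340],None,fx=2,fy=2,interpolation=3);B=cv2.resize(b[110:270,220:420],None,fx=2,fy=2,interpolation=3)
cv2.imwrite("pics/c2.png",np.hstack([A,B]))
E
```

```text
t 13.32 q [-0.7  -0.76  2.31  0.46  0.77 -2.15] tcp [ 0.4482 -0.1602  0.1681] grasp [ 0.4341 -0.1559  0.1797] tilt deg 51.8 az -0.294 yaxis [0.299 0.954 0.012] dip 0.7 F [ 0.8 -0.2  0.6] w 0.0402
```

View pics/c2.png

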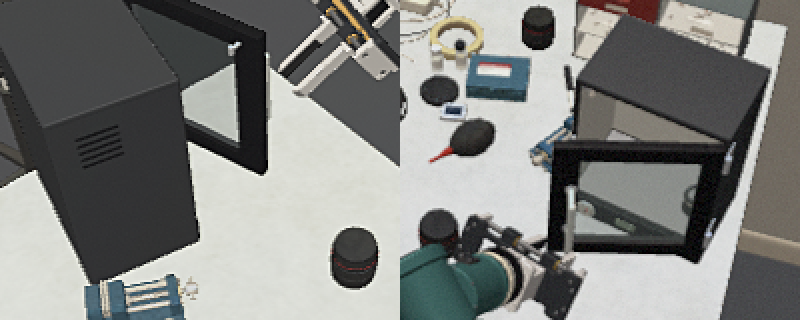

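The door is at about 0.48 rad and the fingers are clear of the handle. The force spike was only a joint-limit stop transient and now reads 0.8 N. Next I'll go round the free edge (side crop (267,100)) to push from inside.

Request:
drive_tool(commands=[[1,0,0.05,0.01,-0.1],[1,0.02,0.05,0.01,-0.1],[1,0.02,0.03,0.01,-0.1],[1,0.02,0,0,-0.1],[1,0,0,0,0]])

```text
t: 14.05
position: [0.4765, -0.105, 0.1586]
tool_rot: [0.234, 0.888, -0.094, 0.385]
ft_force: [0.5, 0.4, -0.7]
grip_width: 0.0863
```

Request:
drive_tool(commands=[[1,0,0,0,0],[1,0.035,-0.02,0,0],[1,0.035,-0.02,0,0],[1,0,0,0,0]])

```text
t: 14.55
position: [0.5451, -0.1482, 0.1573]
tool_rot: [0.237, 0.887, -0.095, 0.384]
ft_force: [-0.8, 0.8, -0.8]
grip_width: 0.0352
```

```bash
python3 -c "
from h import *
tool()"
```

```text
t 14.55 q [-0.25 -0.37  2.09 -0.3   0.65 -1.14] tcp [ 0.5451 -0.1482  0.1573] grasp [ 0.5331 -0.1416  0.1702] tilt deg 46.5 az -0.504 yaxis [0.494 0.869 0.014] dip 0.8 F [-0.8  0.8 -0.8] w 0.0352
```

```bash
python3 - <<'E'
from h import *
a=arm.get_image("side")[:,:,::-1];b=arm.get_image("top")[:,:,::-1]
A=cv2.resize(a[120:280,140:340],None,fx=2,fy=2,interpolation=3);B=cv2.resize(b[110:270,220:420],None,fx=2,fy=2,interpolation=3)
cv2.imwrite("pics/c3.png",np.hstack([A,B]))
E
```

```text
(no output)
```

View pics/c3.png

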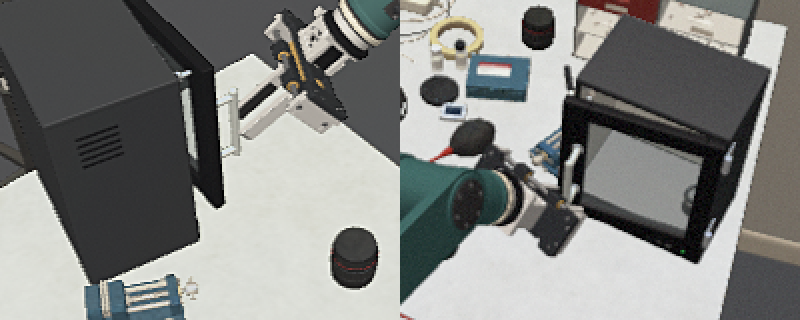

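The fingers caught the handle and pushed the door back to about 0.2 rad. The bar now seems to be between the fingers, so I'll regrip.

Request:
drive_tool(commands=[[-1,0,0,0,0],[-1,0,0,0,0],[-1,0,0,0,0],[-1,0,0,0,0],[-1,0,0,0,0]], grip_force=20)

```text
t: 15.28
position: [0.5448, -0.1472, 0.158]
tool_rot: [0.237, 0.887, -0.095, 0.384]
ft_force: [-0.0, 0.2, 0.3]
grip_width: 0.0474
```

```bash
python3 - <<'E'
from p2 import *
for th in(.1,.15,.2,.25,.3):print(th,(h+Ro.from_euler("z",c[2]+th).apply([-.049,.212,0])).round(3))
for az in(-.5,-.7,-.9):
  q=s["q"]
  for th in(.3,.5,.7,.9,1.1):
    hp=h+Ro.from_euler("z",c[2]+th).apply([-.049,.212,0]);hp[2]=.175
    q=chk("pull%.1f"%th,hp+Rz(az).apply([0,0,.0188]),az,q)
E
```

```text
t 15.28 q [-0.25 -0.37  2.09 -0.3   0.65 -1.13] tcp [ 0.5448 -0.1472  0.158 ] grasp [ 0.5328 -0.1406  0.1709] tilt deg 46.6 az -0.503 yaxis [0.493 0.87  0.013] dip 0.7 F [-0.   0.2  0.3] w 0.0474
0.1 [ 0.557 -0.143  0.2  ]
0.15 [ 0.546 -0.145  0.2  ]
0.2 [ 0.535 -0.147  0.2  ]
0.25 [ 0.525 -0.15   0.2  ]
0.3 [ 0.514 -0.153  0.2  ]
pull0.3 [ 0.526 -0.16   0.162] -0.5 [-0.31 -0.43  2.11 -0.23  0.66 -1.24] 0.0 marg 0.33
pull0.5 [ 0.487 -0.178  0.162] -0.5 [-0.42 -0.53  2.18 -0.09  0.69 -1.43] 0.0 marg 0.23
pull0.7 [ 0.452 -0.204  0.162] -0.5 [-0.58 -0.62  2.22  0.08  0.73 -1.67] 0.0 marg 0.14
pull0.9 [ 0.422 -0.236  0.162] -0.5 [-0.77 -0.67  2.24  0.27  0.79 -1.93] 0.0 marg 0.09
pull1.1 [ 0.4   -0.273  0.162] -0.5 [-0.95 -0.66  2.24  0.44  0.85 -2.17] 0.0 marg 0.1
pull0.3 [ 0.525 -0.162  0.162] -0.7 [-0.17 -0.35  2.07 -0.56  0.77 -0.74] 0.0 marg 0.41
pull0.5 [ 0.485 -0.18   0.162] -0.7 [-0.25 -0.47  2.14 -0.47  0.77 -0.88] 0.0 marg 0.29
pull0.7 [ 0.45  -0.206  0.162] -0.7 [-0.38 -0.57  2.19 -0.34  0.76 -1.08] 0.0 marg 0.19
pull0.9 [ 0.421 -0.238  0.162] -0.7 [-0.56 -0.64  2.23 -0.15  0.75 -1.34] 0.0 marg 0.12
pull1.1 [ 0.398 -0.275  0.162] -0.7 [-0.75 -0.66  2.24  0.05  0.75 -1.62] 0.0 marg 0.1
pull0.3 [ 0.523 -0.164  0.162] -0.9 [-0.06 -0.26  2.   -0.74  0.94 -0.4 ] 0.0 marg 0.34
pull0.5 [ 0.483 -0.182  0.162] -0.9 [-0.12 -0.37  2.08 -0.7   0.92 -0.49] 0.0 marg 0.38
pull0.7 [ 0.448 -0.208  0.162] -0.9 [-0.22 -0.47  2.14 -0.63  0.89 -0.62] 0.0 marg 0.29
pull0.9 [ 0.419 -0.24   0.162] -0.9 [-0.37 -0.55  2.19 -0.52  0.84 -0.81] 0.0 marg 0.21
pull1.1 [ 0.396 -0.277  0.162] -0.9 [-0.54 -0.59  2.21 -0.37  0.78 -1.03] 0.0 marg 0.17
```

Request:
drive_tool(commands=[[-1,0,0,0,0],[-1,0,0,0,0]])

```text
t: 15.52
position: [0.5448, -0.1471, 0.1579]
tool_rot: [0.237, 0.887, -0.095, 0.384]
ft_force: [0.2, 1.9, 0.7]
grip_width: 0.0273
```

```bash
python3 - <<'E'
from h import *
s,R,g=tool();print(s["ft_force"],s["ft_torque"])
a=arm.get_image("side")[:,:,::-1];b=arm.get_image("top")[:,:,::-1]
A=cv2.resize(a[140:230,200:300],None,fx=4,fy=4,interpolation=3);B=cv2.resize(b[160:250,255:355],None,fx=4,fy=4,interpolation=3)
cv2.imwrite("pics/c4.png",np.hstack([A,B]))
E
```

```text
t 15.53 q [-0.25 -0.37  2.09 -0.3   0.65 -1.13] tcp [ 0.5448 -0.1471  0.1579] grasp [ 0.5329 -0.1405  0.1708] tilt deg 46.6 az -0.503 yaxis [0.493 0.87  0.013] dip 0.8 F [0.2 1.9 0.7] w 0.0273
[0.19106696 1.90341355 0.68177857] [0.49808846 0.21572367 0.36308381]
```

View pics/c4.png

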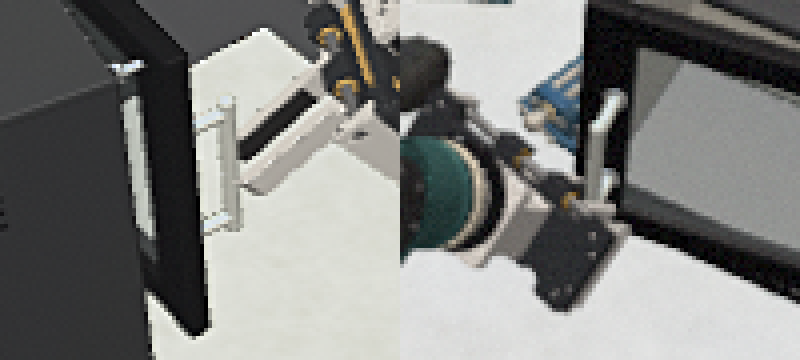

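Request:
drive_tool(commands=[[-1,0,0,0,0],[-1,0,0,0,0],[-1,0,0,0,0]])

```text
t: 16.0
position: [0.5466, -0.1405, 0.1578]
tool_rot: [0.236, 0.888, -0.088, 0.385]
ft_force: [-4.8, 27.3, 6.0]
grip_width: 0.0061
```

```bash
python3 - <<'E'
from h import *
s,R,g=tool();print(proj("side",[s["position"],g]),proj("top",[s["position"],g]))
c=np.load("cab.npy");h=cab2w(c,[-.089,-.123,0])[0]
for th in(.1,.15,.2,.25,.3):
    X=[h+Ro.from_euler("z",c[2]+th).apply([-.049,.212,z]) for z in(.23,.12)];print(th,proj("side",X).round(1).tolist(),proj("top",X).round(1).tolist())
E
```

```text
t 16.0 q [-0.24 -0.37  2.09 -0.29  0.65 -1.13] tcp [ 0.5466 -0.1405  0.1578] grasp [ 0.5345 -0.1341  0.1707] tilt deg 46.6 az -0.485 yaxis [0.487 0.873 0.026] dip 1.5 F [-4.8 27.3  6. ] w 0.0061
[[260.43800743 184.23850442]
 [265.29062523 179.98712569]] [[301.2954336  208.95708737]
 [298.29435715 208.82806713]]
0.1 [[255.6, 165.2], [257.5, 195.2]] [[304.4, 191.4], [302.5, 214.3]]
0.15 [[258.5, 163.0], [260.2, 193.0]] [[303.9, 194.3], [302.1, 217.1]]
0.2 [[261.2, 160.8], [262.7, 190.8]] [[303.6, 197.2], [301.8, 219.9]]
0.25 [[263.7, 158.5], [265.0, 188.5]] [[303.5, 200.2], [301.7, 222.8]]
0.3 [[266.0, 156.2], [267.1, 186.2]] [[303.6, 203.2], [301.7, 225.8]]
```

Request:
drive_tool(commands=[[0,0,0,0,0],[0,0,0,0,0],[0,0,0,0,0],[0,0,0,0,0],[0,0,0,0,0]])

```text
t: 16.62
position: [0.5447, -0.1477, 0.1579]
tool_rot: [0.237, 0.887, -0.095, 0.384]
ft_force: [-0.5, -0.6, -0.1]
grip_width: 0.0466
```

```bash
python3 - <<'E'
from h import *
s,R,g=tool()
a=arm.get_image("side")[:,:,::-1];b=arm.get_image("top")[:,:,::-1]
A=cv2.resize(a[140:230,200:300],None,fx=4,fy=4,interpolation=3);B=cv2.resize(b[160:250,255:355],None,fx=4,fy=4,interpolation=3)
cv2.imwrite("pics/c5.png",np.hstack([A,B]))
E
```

```text
t 16.62 q [-0.25 -0.37  2.09 -0.3   0.65 -1.13] tcp [ 0.5447 -0.1477  0.1579] grasp [ 0.5327 -0.1411  0.1708] tilt deg 46.6 az -0.505 yaxis [0.494 0.869 0.013] dip 0.7 F [-0.5 -0.6 -0.1] w 0.0466
```

View pics/c5.png

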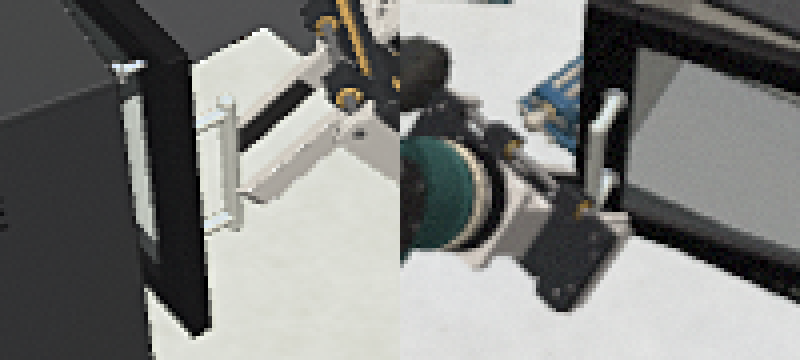

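Bar at crop (232,150) is centred between the two fingertips at (243,145) and (250,195), just ahead of them. I'll advance 25 mm and grip.

Request:
drive_tool(commands=[[0,0.013,-0.003,0.005,0],[0,0.013,-0.003,0.005,0],[-1,0,0,0,0],[-1,0,0,0,0],[-1,0,0,0,0]])

```text
t: 17.35
position: [0.5704, -0.1531, 0.1674]
tool_rot: [0.237, 0.887, -0.095, 0.384]
ft_force: [0.3, -0.0, -0.8]
grip_width: 0.0206
```

Request:
drive_tool(commands=[[-1,0,0,0,0],[-1,0,0,0,0],[-1,0,0,0,0],[-1,0,0,0,0]])

```text
t: 17.85
position: [0.5708, -0.1519, 0.1676]
tool_rot: [0.236, 0.888, -0.094, 0.384]
ft_force: [-0.3, 4.7, -0.6]
grip_width: 0.0112
```

```bash
python3 -c "
from h import *
tool()"
```

```text
t 17.85 q [-0.25 -0.31  2.02 -0.3   0.65 -1.13] tcp [ 0.5708 -0.1519  0.1676] grasp [ 0.5588 -0.1453  0.1805] tilt deg 46.6 az -0.5 yaxis [0.492 0.871 0.015] dip 0.8 F [-0.3  4.7 -0.6] w 0.0112
```

```bash
python3 - <<'E'
from p2 import *
q=s["q"];pp=s["position"]
for n,p,az in[("A",(.487,-.178,.167),-.5),("B",(.45,-.158,.167),-.5),("B2",(.452,-.128,.167),-.5),("C",(.46,-.10,.167),-.5),("C2",(.47,-.07,.17),-.6),("D",(.49,-.04,.17),-.7),("E",(.535,-.04,.17),-.7),("F",(.58,-.075,.17),-.7)]:
    print(np.linalg.norm(np.array(p)-pp).round(3),end=" ");pp=np.array(p);qn=chk(n,p,az,q);print("   dq/rowlimit",np.abs(qn-q).max().round(2));q=qn
E
```

```text
t 17.85 q [-0.25 -0.31  2.02 -0.3   0.65 -1.13] tcp [ 0.5708 -0.1519  0.1676] grasp [ 0.5588 -0.1453  0.1805] tilt deg 46.6 az -0.5 yaxis [0.492 0.871 0.015] dip 0.8 F [-0.3  4.7 -0.6] w 0.0112
0.088 A [ 0.487 -0.178  0.167] -0.5 [-0.42 -0.54  2.17 -0.09  0.7  -1.43] 0.0 marg 0.22
   dq/rowlimit 0.3
0.042 B [ 0.45  -0.158  0.167] -0.5 [-0.41 -0.67  2.23 -0.1   0.77 -1.42] 0.0 marg 0.09
   dq/rowlimit 0.13
0.03 B2 [ 0.452 -0.128  0.167] -0.5 [-0.28 -0.67  2.23 -0.23  0.79 -1.23] 0.0 marg 0.09
   dq/rowlimit 0.18
0.029 C [ 0.46  -0.1    0.167] -0.5 [-0.15 -0.64  2.22 -0.35  0.81 -1.05] 0.0 marg 0.12
   dq/rowlimit 0.18
0.032 C2 [ 0.47 -0.07  0.17] -0.6 [ 0.07 -0.54  2.16 -0.6   0.92 -0.66] 0.0 marg 0.22
   dq/rowlimit 0.39
0.036 D [ 0.49 -0.04  0.17] -0.7 [ 0.22 -0.39  2.07 -0.74  1.03 -0.38] 0.0 marg 0.34
   dq/rowlimit 0.29
0.045 E [ 0.535 -0.04   0.17 ] -0.7 [ 0.19 -0.27  1.99 -0.75  0.99 -0.37] 0.0 marg 0.33
   dq/rowlimit 0.11
0.057 F [ 0.58  -0.075  0.17 ] -0.7 [ 0.08 -0.19  1.93 -0.71  0.9  -0.46] 0.0 marg 0.37
   dq/rowlimit 0.11
```

Request:
drive_tool(commands=[[-1,-0.017,-0.003,0,0],[-1,-0.017,-0.004,0,0],[-1,-0.017,-0.005,0,0],[-1,-0.016,-0.007,0,0],[-1,-0.016,-0.008,0,0]])

```text
t: 18.48
position: [0.487, -0.1811, 0.1676]
tool_rot: [0.236, 0.887, -0.096, 0.384]
ft_force: [7.4, -11.1, -6.2]
grip_width: 0.0115
```

Request:
drive_tool(commands=[[-0.15,0,0,0,0],[-0.15,0,0,0,0],[-0.15,0,0,0,0],[-0.15,0,0,0,0]])

```text
t: 18.98
position: [0.4881, -0.1799, 0.1679]
tool_rot: [0.236, 0.887, -0.095, 0.384]
ft_force: [0.2, -0.2, -0.1]
grip_width: 0.0396
```

Request:
drive_tool(commands=[[-0.15,-0.018,0.01,0,0],[-0.15,-0.018,0.01,0,0],[-0.15,0,0,0,0]])

```text
t: 19.35
position: [0.4517, -0.1597, 0.168]
tool_rot: [0.236, 0.887, -0.095, 0.385]
ft_force: [-1.3, 0.2, -0.2]
grip_width: 0.0403
```

Request:
drive_tool(commands=[[-0.15,0.002,0.03,0,0],[-0.15,0.008,0.03,0,0],[-0.15,0,0,0,0]])

```text
t: 19.73
position: [0.4631, -0.0979, 0.168]
tool_rot: [0.234, 0.888, -0.094, 0.384]
ft_force: [0.4, 0.1, 0.9]
grip_width: 0.0399
```

```bash
python3 -c "
from h import *
tool()"
```

```text
t 19.73 q [-0.14 -0.63  2.21 -0.36  0.81 -1.05] tcp [ 0.4631 -0.0979  0.168 ] grasp [ 0.4511 -0.0913  0.1809] tilt deg 46.6 az -0.498 yaxis [0.488 0.873 0.012] dip 0.7 F [0.4 0.1 0.9] w 0.0399
```

Request:
drive_tool(commands=[[1,0.005,0.015,0,-0.05],[1,0.005,0.015,0,-0.05],[1,0.01,0.015,0,-0.05],[1,0.01,0.015,0,-0.05],[1,0.01,0,0,0]])

```text
t: 20.35
position: [0.503, -0.0398, 0.1673]
tool_rot: [0.323, 0.86, -0.133, 0.372]
ft_force: [-0.7, -0.9, -0.3]
grip_width: 0.0865
```

Request:
drive_tool(commands=[[1,0.016,0,0,0],[1,0.016,0,0,0],[1,0,0,0,0],[1,0,0,0,0]])

```text
t: 20.85
position: [0.5332, -0.0414, 0.1675]
tool_rot: [0.325, 0.859, -0.134, 0.372]
ft_force: [-0.1, -0.7, -0.6]
grip_width: 0.094
```

```bash
python3 - <<'E'
from h import *
s,R,g=tool()
for sg in(1,-1):print("finger back",(s["position"]+sg*.0595*R[:,1]).round(3))
E
```

```text
t 20.85 q [ 0.19 -0.27  2.   -0.75  0.99 -0.37] tcp [ 0.5332 -0.0414  0.1675] grasp [ 0.5228 -0.0325  0.1804] tilt deg 46.6 az -0.706 yaxis [0.657 0.754 0.012] dip 0.7 F [-0.1 -0.7 -0.6] w 0.094
finger back [0.572 0.003 0.168]
finger back [ 0.494 -0.086  0.167]
```

Request:
drive_tool(commands=[[1,0.024,-0.017,0,0],[1,0.023,-0.017,0,0],[1,-0.016,-0.021,0,0],[1,-0.021,-0.007,0,0],[1,-0.021,-0.009,0,0]])

```text
t: 21.48
position: [0.5217, -0.1118, 0.1678]
tool_rot: [0.324, 0.859, -0.133, 0.373]
ft_force: [0.3, 0.2, 0.1]
grip_width: 0.0939
```

Request:
drive_tool(commands=[[1,-0.02,-0.011,0,0],[1,-0.018,-0.013,0,0],[1,-0.017,-0.015,0,0],[1,-0.015,-0.016,0,0],[1,0,0,0,0]])

```text
t: 22.1
position: [0.4515, -0.1672, 0.1681]
tool_rot: [0.325, 0.859, -0.133, 0.373]
ft_force: [0.7, 0.1, -0.3]
grip_width: 0.0939
```

```bash
python3 - <<'E'
from p2 import *
a=arm.get_image("side")[:,:,::-1];b=arm.get_image("top")[:,:,::-1]
A=cv2.resize(a[100:260,140:340],None,fx=2,fy=2,interpolation=3);B=cv2.resize(b[130:290,220:420],None,fx=2,fy=2,interpolation=3)
cv2.imwrite("pics/c6.png",np.hstack([A,B]))
E
```

```text
t 22.1 q [-0.23 -0.58  2.19 -0.47  0.83 -0.88] tcp [ 0.4515 -0.1672  0.1681] grasp [ 0.4411 -0.1584  0.1809] tilt deg 46.7 az -0.706 yaxis [0.658 0.753 0.014] dip 0.8 F [ 0.7  0.1 -0.3] w 0.0939
```

View pics/c6.png

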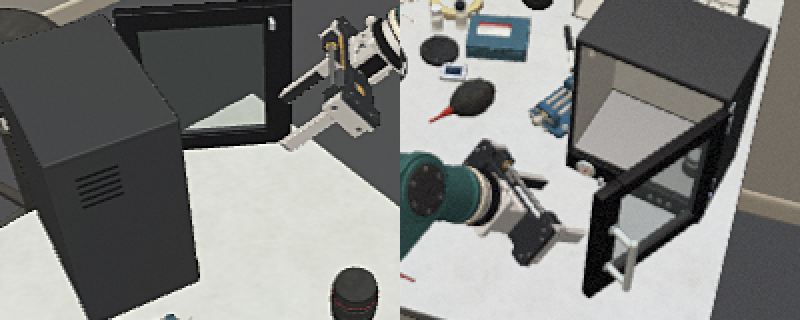

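The door is open to about 1.1 rad, with a finger pressing inside its free edge at (285,95) in the side crop. I'll keep pushing.

Request:
drive_tool(commands=[[1,-0.014,-0.018,0,0],[1,-0.012,-0.019,0,0],[1,-0.01,-0.02,0,0],[1,-0.008,-0.021,0,0],[1,-0.006,-0.022,0,0]])

```text
t: 22.82
position: [0.4031, -0.2662, 0.1679]
tool_rot: [0.323, 0.86, -0.133, 0.373]
ft_force: [0.9, 0.9, -0.2]
grip_width: 0.0938
```

Request:
drive_tool(commands=[[1,-0.003,-0.022,0,0],[1,0,-0.015,0,0],[1,0,0,0,0]])

```text
t: 23.2
position: [0.3998, -0.3037, 0.1675]
tool_rot: [0.325, 0.859, -0.133, 0.372]
ft_force: [0.7, 0.9, 0.6]
grip_width: 0.0939
```

```bash
python3 - <<'E'
from p2 import *
sp=cab2w(c,[-.03,.03,0])[0];print("spot",sp)
q=s["q"];q=chk("mid",[.46,-.1,.2],-.5,q)
for z in(.2,.1,.026):q=chk("lens",[.51+.0137-(.05 if z>.1 else 0),.0505,z],0.,q)
for az in(-.2,-.3):
  a=np.array([np.cos(az),np.sin(az)])
  for d in(.25,.15,.07,0):q=chk("place",[*(sp[:2]+a*(.0137-d)),.064+.04-.013],az,q)
E
```

```text
t 23.2 q [-0.82 -0.6   2.2   0.13  0.74 -1.73] tcp [ 0.3998 -0.3037  0.1675] grasp [ 0.3894 -0.2949  0.1805] tilt deg 46.5 az -0.704 yaxis [0.657 0.754 0.013] dip 0.8 F [0.7 0.9 0.6] w 0.0939
spot [ 0.67258401 -0.22053834  0.        ]
mid [ 0.46 -0.1   0.2 ] -0.5 [-0.15 -0.66  2.16 -0.33  0.89 -1.09] 0.0 marg 0.1
lens [0.474 0.05  0.2  ] 0.0 [-0.03 -0.7   2.18  0.03  0.85 -1.59] 0.0 marg 0.06
lens [0.524 0.05  0.1  ] 0.0 [-0.02 -0.45  2.26  0.03  0.52 -1.6 ] 0.0 marg 0.29
lens [0.524 0.05  0.026] 0.0 [-0.02 -0.3   2.34  0.06  0.29 -1.62] 0.0 marg 0.12
place [ 0.441 -0.174  0.091] -0.2 [-0.82 -0.6   2.35  0.64  0.78 -2.5 ] 0.0 marg 0.07
place [ 0.539 -0.193  0.091] -0.2 [-0.63 -0.28  2.17  0.6   0.57 -2.38] 0.0 marg 0.19
place [ 0.617 -0.209  0.091] -0.2 [-0.55 -0.08  2.01  0.55  0.5  -2.29] 0.0 marg 0.28
place [ 0.686 -0.223  0.091] -0.2 [-0.5   0.07  1.85  0.48  0.47 -2.2 ] 0.0 marg 0.3
place [ 0.447 -0.151  0.091] -0.3 [-0.62 -0.64  2.37  0.38  0.66 -2.08] 0.0 marg 0.12
place [ 0.542 -0.18   0.091] -0.3 [-0.52 -0.3   2.18  0.34  0.48 -2.01] 0.0 marg 0.31
place [ 0.619 -0.204  0.091] -0.3 [-0.47 -0.09  2.02  0.3   0.43 -1.95] 0.0 marg 0.26
place [ 0.686 -0.225  0.091] -0.3 [-0.45  0.07  1.86  0.26  0.42 -1.89] 0.0 marg 0.25
```

Request:
drive_tool(commands=[[1,0.012,0.041,0.006,0.04],[1,0.012,0.041,0.006,0.04],[1,0.012,0.041,0.006,0.04],[1,0.012,0.041,0.006,0.04],[1,0.012,0.041,0.006,0.04]])

```text
t: 23.82
position: [0.4601, -0.0957, 0.1985]
tool_rot: [0.236, 0.887, -0.094, 0.385]
ft_force: [0.8, 0.0, -0.3]
grip_width: 0.0939
```

Request:
drive_tool(commands=[[1,0.003,0.037,-0.017,0.125],[1,0.003,0.037,-0.017,0.125],[1,0.003,0.037,-0.017,0.125],[1,0.003,0.037,-0.017,0.125],[1,0,0,0,0]])

```text
t: 24.45
position: [0.4704, 0.0512, 0.1275]
tool_rot: [0.009, 0.919, 0.003, 0.394]
ft_force: [-0.5, 0.1, -0.3]
grip_width: 0.0941
```

```bash
python3 -c "
from h import *
tool()"
```

```text
t 24.45 q [-0.02 -0.66  2.31  0.03  0.69 -1.59] tcp [0.4704 0.0512 0.1275] grasp [0.4568 0.0512 0.1404] tilt deg 46.4 az -0.001 yaxis [0.014 1.    0.014] dip 0.8 F [-0.5  0.1 -0.3] w 0.0941
```

Request:
drive_tool(commands=[[1,0.013,0,-0.025,0],[1,0.013,0,-0.025,0],[1,0.013,0,-0.025,0],[1,0.014,0,-0.025,0],[1,0,0,0,0]])

```text
t: 25.08
position: [0.524, 0.0499, 0.0277]
tool_rot: [0.01, 0.919, 0.003, 0.393]
ft_force: [0.9, -0.1, 0.1]
grip_width: 0.0939
```

Request:
drive_tool(commands=[[-1,0,0,0,0],[-1,0,0,0,0],[-1,0,0,0,0],[-1,0,0,0,0],[-1,0,0,0,0]], grip_force=20)

```text
t: 25.7
position: [0.5254, 0.0498, 0.0314]
tool_rot: [0.01, 0.918, 0.003, 0.397]
ft_force: [-6.0, 0.4, 5.9]
grip_width: 0.065
```

```bash
python3 -c "
from h import *
tool()"
```

```text
t 25.7 q [-0.02 -0.31  2.33  0.04  0.3  -1.61] tcp [0.5254 0.0498 0.0314] grasp [0.5117 0.0498 0.0443] tilt deg 46.8 az -0.004 yaxis [0.016 1.    0.013] dip 0.7 F [-6.   0.4  5.9] w 0.065
```

```bash
python3 - <<'E'
from p2 import *
sp=cab2w(c,[-.036,.013,0])[0];q=s["q"];az=-.2;a=np.array([np.cos(c[2]),np.sin(c[2])]);print(sp,a)
q=chk("lift",[.515,.05,.15],0,q);q=chk("m",[.50,-.05,.15],-.1,q)
for d,z in((.19,.15),(.15,.14),(.1,.13),(.05,.125),(0,.125),(0,.095)):q=chk("d%.2f"%d,[*(sp[:2]-a*d+.0137*np.array([np.cos(az),np.sin(az)])),z],az,q)
E
```

```text
t 25.7 q [-0.02 -0.31  2.33  0.04  0.3  -1.61] tcp [0.5254 0.0498 0.0314] grasp [0.5117 0.0498 0.0443] tilt deg 46.8 az -0.004 yaxis [0.016 1.    0.013] dip 0.7 F [-6.   0.4  5.9] w 0.065
[ 0.66337546 -0.23603681  0.        ] [ 0.9806932  -0.19555266]
lift [0.515 0.05  0.15 ] 0 [-0.03 -0.54  2.2   0.03  0.66 -1.59] 0.0 marg 0.22
m [ 0.5  -0.05  0.15] -0.1 [-0.33 -0.6   2.23  0.26  0.72 -1.91] 0.0 marg 0.16
d0.19 [ 0.49  -0.202  0.15 ] -0.2 [-0.76 -0.48  2.17  0.57  0.8  -2.38] 0.0 marg 0.19
d0.15 [ 0.53  -0.209  0.14 ] -0.2 [-0.69 -0.35  2.12  0.56  0.71 -2.35] 0.0 marg 0.22
d0.10 [ 0.579 -0.219  0.13 ] -0.2 [-0.63 -0.21  2.03  0.54  0.62 -2.31] 0.0 marg 0.26
d0.05 [ 0.628 -0.229  0.125] -0.2 [-0.58 -0.09  1.94  0.52  0.57 -2.26] 0.0 marg 0.31
d0.00 [ 0.677 -0.239  0.125] -0.2 [-0.54  0.02  1.83  0.48  0.55 -2.2 ] 0.0 marg 0.37
d0.00 [ 0.677 -0.239  0.095] -0.2 [-0.54  0.06  1.86  0.53  0.49 -2.27] 0.0 marg 0.3
```

Request:
drive_tool(commands=[[-1,0,0,0.02,0],[-1,0,0,0.02,0],[-1,-0.003,0,0.03,0],[-1,-0.003,0,0.03,0],[-1,-0.003,0,0.02,0]], grip_force=25)

```text
t: 26.32
position: [0.5152, 0.0497, 0.1506]
tool_rot: [0.01, 0.918, 0.003, 0.396]
ft_force: [0.3, 0.6, -1.8]
grip_width: 0.0645
```

```bash
python3 - <<'E'
from h import *
tool()
a=arm.get_image("side")[:,:,::-1];b=arm.get_image("top")[:,:,::-1]
A=cv2.resize(a[100:260,200:400],None,fx=2,fy=2,interpolation=3);B=cv2.resize(b[130:290,190:390],None,fx=2,fy=2,interpolation=3)
cv2.imwrite("pics/c7.png",np.hstack([A,B]))
E
```

```text
t 26.32 q [-0.02 -0.53  2.2   0.02  0.66 -1.58] tcp [0.5152 0.0497 0.1506] grasp [0.5016 0.0498 0.1635] tilt deg 46.6 az -0.004 yaxis [0.016 1.    0.013] dip 0.7 F [ 0.3  0.6 -1.8] w 0.0645
```

View pics/c7.png

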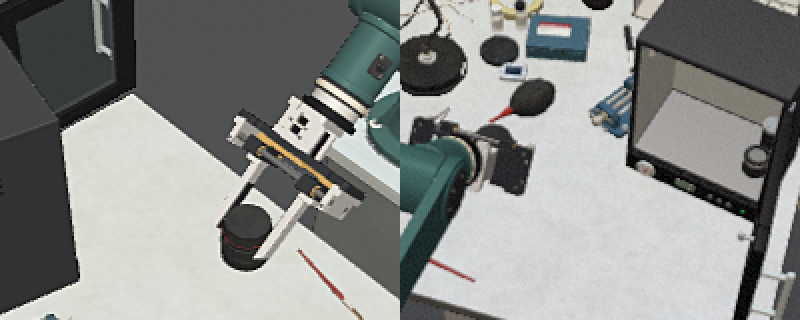

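The lens is held upright (side crop (245,235)), with its 1.8 N weight on the wrist. The door is wide open and the mouth is clear, with the loupe and can at the right rear. I'm swinging to the cabinet mouth.

Request:
drive_tool(commands=[[-1,-0.005,-0.033,0,-0.033],[-1,-0.005,-0.033,0,-0.033],[-1,-0.005,-0.033,0,-0.033],[-1,-0.003,-0.038,0,-0.025],[-1,-0.003,-0.038,0,-0.025]])

```text
t: 27.05
position: [0.4935, -0.1259, 0.1472]
tool_rot: [0.079, 0.916, -0.026, 0.393]
ft_force: [-0.2, 0.2, -2.0]
grip_width: 0.0645
```

Request:
drive_tool(commands=[[-1,-0.003,-0.038,0,-0.025],[-1,-0.001,-0.039,0,-0.025],[-1,0,0,0,0]])

```text
t: 27.42
position: [0.4895, -0.2043, 0.1475]
tool_rot: [0.104, 0.913, -0.037, 0.392]
ft_force: [-0.4, 0.5, -2.7]
grip_width: 0.0646
```

```bash
python3 - <<'E'
from h import *
s,R,g=tool();c=np.load("cab.npy");d=g-[c[0],c[1],0];print("grasp in cab",Ro.from_euler("z",-c[2]).apply(d).round(4))
E
```

```text
t 27.43 q [-0.76 -0.47  2.17  0.56  0.8  -2.37] tcp [ 0.4895 -0.2043  0.1475] grasp [ 0.4762 -0.2016  0.1604] tilt deg 46.4 az -0.206 yaxis [0.218 0.976 0.014] dip 0.8 F [-0.4  0.5 -2.7] w 0.0646
grasp in cab [-0.2263  0.0102  0.1604]
```

Request:
drive_tool(commands=[[-1,0.027,-0.005,-0.004,0],[-1,0.027,-0.005,-0.004,0],[-1,0.027,-0.005,-0.004,0],[-1,0.027,-0.005,-0.004,0]])

```text
t: 27.92
position: [0.5989, -0.2204, 0.1314]
tool_rot: [0.101, 0.914, -0.035, 0.393]
ft_force: [-0.2, -0.2, -2.3]
grip_width: 0.0647
```

Request:
drive_tool(commands=[[-1,0.027,-0.005,-0.003,0],[-1,0.027,-0.005,-0.003,0],[-1,0.025,-0.004,0,0],[-1,0,0,0,0]])

```text
t: 28.42
position: [0.6782, -0.2345, 0.1257]
tool_rot: [0.1, 0.913, -0.035, 0.393]
ft_force: [-0.1, -0.2, -2.1]
grip_width: 0.0645
```

```bash
python3 - <<'E'
from h import *
s,R,g=tool();c=np.load("cab.npy");d=g-[c[0],c[1],0];print("grasp in cab",Ro.from_euler("z",-c[2]).apply(d).round(4))
E
```

```text
t 28.43 q [-0.53  0.02  1.83  0.46  0.56 -2.18] tcp [ 0.6782 -0.2345  0.1257] grasp [ 0.6648 -0.2318  0.1387] tilt deg 46.4 az -0.199 yaxis [0.211 0.977 0.014] dip 0.8 F [-0.1 -0.2 -2.1] w 0.0645
grasp in cab [-0.0354  0.0174  0.1387]
```

Request:
drive_tool(commands=[[-1,-0.001,-0.004,-0.009,0],[-1,0,0,-0.009,0],[-1,0,0,-0.006,0],[-1,0,0,0,0]])

```text
t: 28.92
position: [0.6759, -0.24, 0.1025]
tool_rot: [0.101, 0.913, -0.036, 0.393]
ft_force: [0.6, -0.5, -1.9]
grip_width: 0.0645
```

Request:
drive_tool(commands=[[-1,0,0,-0.003,0],[-1,0,0,0,0]])

```text
t: 29.18
position: [0.6768, -0.2403, 0.101]
tool_rot: [0.101, 0.913, -0.037, 0.394]
ft_force: [-0.8, 0.3, -2.6]
grip_width: 0.0644
```

Request:
drive_tool(commands=[[-1,0,0,-0.002,0],[-1,0,0,0,0]])

```text
t: 29.42
position: [0.6767, -0.2402, 0.0988]
tool_rot: [0.101, 0.913, -0.036, 0.394]
ft_force: [-0.2, 0.7, -2.7]
grip_width: 0.064
```

Request:
drive_tool(commands=[[-1,0,0,-0.002,0],[-1,0,0,0,0]])

```text
t: 29.68
position: [0.6766, -0.2401, 0.0965]
tool_rot: [0.101, 0.913, -0.036, 0.394]
ft_force: [-0.2, -0.2, -2.2]
grip_width: 0.0644
```

Request:
drive_tool(commands=[[-1,0,0,-0.002,0],[-1,0,0,0,0]])

```text
t: 29.92
position: [0.677, -0.2404, 0.0954]
tool_rot: [0.101, 0.913, -0.037, 0.394]
ft_force: [-0.5, 0.1, -0.9]
grip_width: 0.0643
```

Request:
drive_tool(commands=[[-1,0,0,-0.001,0],[-1,0,0,0,0]])

```text
t: 30.18
position: [0.6774, -0.2406, 0.0954]
tool_rot: [0.101, 0.912, -0.037, 0.395]
ft_force: [-3.0, 3.0, 3.9]
grip_width: 0.0644
```

Request:
drive_tool(commands=[[0.75,0,0,0,0],[0.75,0,0,0,0],[0.75,0,0,0,0],[0.75,0,0,0,0]])

```text
t: 30.68
position: [0.6767, -0.2402, 0.0935]
tool_rot: [0.101, 0.913, -0.036, 0.394]
ft_force: [-0.2, -0.3, -1.1]
grip_width: 0.0823
```

```bash
python3 - <<'E'
from h import *
tool()
b=arm.get_image("top")[:,:,::-1]
cv2.imwrite("pics/c8.png",cv2.resize(b[140:260,280:420],None,fx=4,fy=4,interpolation=3))
E
```

```text
t 30.68 q [-0.54  0.06  1.86  0.53  0.49 -2.26] tcp [ 0.6767 -0.2402  0.0935] grasp [ 0.6633 -0.2375  0.1064] tilt deg 46.6 az -0.202 yaxis [0.213 0.977 0.013] dip 0.8 F [-0.2 -0.3 -1.1] w 0.0823
```

View pics/c8.png

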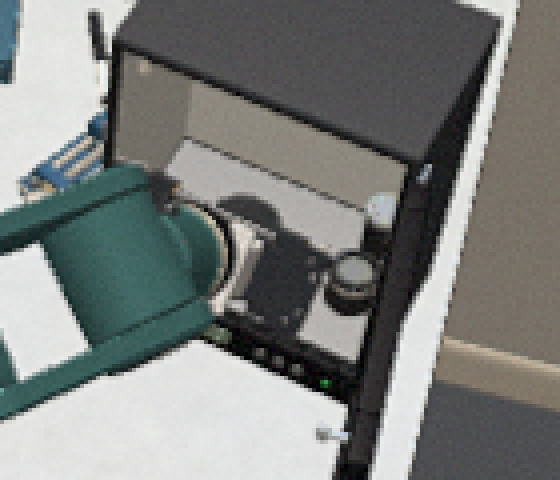

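Top crop shows the lens top at (250,210) behind the gripper, with the loupe (355,285) and can (380,215) still in place. I'll back out straight.

Request:
drive_tool(commands=[[0.75,-0.015,0.003,0,0],[0.75,-0.02,0.004,0,0],[0.75,-0.029,0.006,0,0],[0.75,-0.029,0.006,0,0],[0.75,-0.029,0.006,0,0]])

```text
t: 31.35
position: [0.5531, -0.2146, 0.0935]
tool_rot: [0.101, 0.913, -0.036, 0.394]
ft_force: [-0.0, 0.4, -0.0]
grip_width: 0.0822
```

Request:
drive_tool(commands=[[0.75,-0.029,0.006,0,0],[0.75,-0.029,0.006,0,0],[0.75,0,0.02,0.01,0],[0.75,0,0.03,0.01,0],[0.75,0,0,0,0]])

```text
t: 31.98
position: [0.4965, -0.1517, 0.1147]
tool_rot: [0.099, 0.913, -0.037, 0.395]
ft_force: [0.2, -0.7, -0.2]
grip_width: 0.0822
```

```bash
python3 - <<'E'
from h import *
tool()
b=arm.get_image("top")[:,:,::-1]
cv2.imwrite("pics/c9.png",cv2.resize(b[140:290,250:420],None,fx=4,fy=4,interpolation=3))
E
```

```text
t 31.98 q [-0.6  -0.49  2.25  0.48  0.66 -2.23] tcp [ 0.4965 -0.1517  0.1147] grasp [ 0.4831 -0.149   0.1276] tilt deg 46.8 az -0.201 yaxis [0.21  0.978 0.012] dip 0.7 F [ 0.2 -0.7 -0.2] w 0.0822
```

View pics/c9.png

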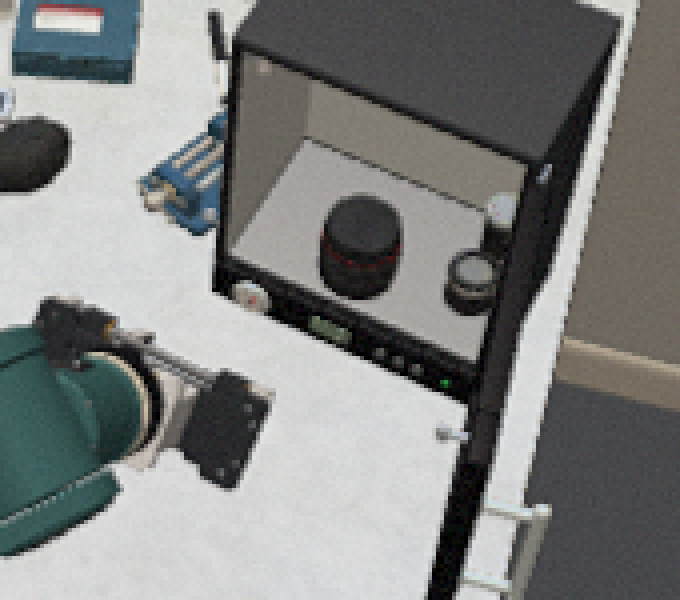

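The lens stands upright alone on the shelf at (360,245), clear of the loupe and can. To close, I'll straddle the free edge so the outer finger can drag the door round. Checking reach first.

```bash
python3 - <<'E'
from p2 import *
for az in(-.7,-.9):
  y=np.array([-np.sin(az),np.cos(az),0]);print("az",az)
  K=lambda th,d=.228:h+Ro.from_euler("z",c[2]+th).apply([-.009,d,0])
  q=np.array([-.75,-.6,2.2,.1,.74,-1.6]);T0=K(1.78)+.047*y+np.array([-.0,0,0])
  for z in(.42,.36,.3,.26):q=chk("desc",[*(T0+[.008,-.008,0])[:2],z],az,q)
  pp=T0
  for th in np.arange(1.7,.39,-.2):
    t=K(th)+.047*y;t[2]=.26;print((t-pp)[:2].round(3),end=" ");pp=t;q=chk("th%.1f"%th,t,az,q)
q=s["q"];q=chk("up",[.47,-.2,.36],-.5,q);q=chk("up",[.47,-.2,.42],-.7,q)
E
```

```text
t 32.02 q [-0.6  -0.49  2.25  0.48  0.66 -2.23] tcp [ 0.4965 -0.1525  0.1142] grasp [ 0.4831 -0.1497  0.1271] tilt deg 46.7 az -0.202 yaxis [0.211 0.977 0.012] dip 0.7 F [ 0.9 -0.5  0.3] w 0.0823
az -0.7
desc [ 0.395 -0.343  0.42 ] -0.7 [-0.94 -0.55  1.67  0.19  1.22 -1.79] 0.0 marg 0.21
desc [ 0.395 -0.343  0.36 ] -0.7 [-0.94 -0.57  1.81  0.19  1.12 -1.81] 0.0 marg 0.19
desc [ 0.395 -0.343  0.3  ] -0.7 [-0.94 -0.59  1.93  0.21  1.01 -1.83] 0.0 marg 0.17
desc [ 0.395 -0.343  0.26 ] -0.7 [-0.94 -0.58  2.01  0.22  0.93 -1.85] 0.0 marg 0.18
[-0.     0.018] th1.7 [ 0.387 -0.317  0.26 ] -0.7 [-0.9  -0.65  2.04  0.18  0.95 -1.8 ] 0.0 marg 0.11
[0.006 0.045] th1.5 [ 0.393 -0.271  0.26 ] -0.7 [-0.75 -0.71  2.07  0.04  0.97 -1.61] 0.0 marg 0.05
[0.015 0.043] th1.3 [ 0.408 -0.228  0.26 ] -0.7 [-0.55 -0.72  2.07 -0.13  0.98 -1.38] 0.0 marg 0.04
[0.023 0.039] th1.1 [ 0.43  -0.189  0.26 ] -0.7 [-0.35 -0.68  2.05 -0.3   1.   -1.14] 0.0 marg 0.08
[0.03  0.034] th0.9 [ 0.461 -0.155  0.26 ] -0.7 [-0.18 -0.59  2.01 -0.44  1.02 -0.94] 0.0 marg 0.17
[0.036 0.027] th0.7 [ 0.497 -0.128  0.26 ] -0.7 [-0.07
[... 654 characters left out ...]
63  2.03 -0.31  0.98 -1.12] 0.0 marg 0.13
[0.015 0.043] th1.3 [ 0.414 -0.235  0.26 ] -0.9 [-0.36 -0.61  2.02 -0.45  1.04 -0.92] 0.0 marg 0.15
[0.023 0.039] th1.1 [ 0.437 -0.196  0.26 ] -0.9 [-0.19 -0.56  1.99 -0.56  1.1  -0.74] 0.0 marg 0.2
[0.03  0.034] th0.9 [ 0.467 -0.162  0.26 ] -0.9 [-0.06 -0.47  1.94 -0.64  1.14 -0.6 ] 0.0 marg 0.29
[0.036 0.027] th0.7 [ 0.504 -0.134  0.26 ] -0.9 [ 0.03 -0.36  1.87 -0.69  1.16 -0.5 ] 0.0 marg 0.39
[0.041 0.02 ] th0.5 [ 0.545 -0.115  0.26 ] -0.9 [ 0.07 -0.25  1.79 -0.71  1.17 -0.44] 0.0 marg 0.37
up [ 0.47 -0.2   0.36] -0.5 [-0.53 -0.6   1.82  0.02  1.11 -1.58] 0.0 marg 0.16
up [ 0.47 -0.2   0.42] -0.7 [-0.33 -0.53  1.66 -0.28  1.24 -1.2 ] 0.0 marg 0.23
```

Request:
drive_tool(commands=[[1,-0.005,-0.01,0.049,-0.06],[1,-0.005,-0.01,0.049,-0.06],[1,-0.005,-0.01,0.049,-0.06],[1,-0.005,-0.01,0.049,-0.06],[1,-0.005,-0.01,0.049,-0.06]])

```text
t: 32.65
position: [0.4712, -0.2043, 0.3595]
tool_rot: [0.237, 0.887, -0.095, 0.383]
ft_force: [0.7, 0.4, 0.3]
grip_width: 0.0941
```

Request:
drive_tool(commands=[[1,-0.013,-0.03,0.02,-0.1],[1,-0.013,-0.03,0.02,-0.1],[1,-0.013,-0.03,0.02,-0.1],[1,-0.018,-0.029,0,0],[1,-0.018,-0.029,0,0]])

```text
t: 33.28
position: [0.3964, -0.3525, 0.4182]
tool_rot: [0.366, 0.843, -0.151, 0.365]
ft_force: [0.4, -0.0, -0.6]
grip_width: 0.0939
```

Request:
drive_tool(commands=[[1,0,0,0,0]])

```text
t: 33.4
position: [0.3948, -0.3541, 0.4173]
tool_rot: [0.369, 0.842, -0.152, 0.364]
ft_force: [0.2, 0.7, 0.4]
grip_width: 0.0937
```

```bash
python3 - <<'E'
from h import *
s,R,g=tool()
for sg in(1,-1):print("finger inner",(s["position"]+sg*.047*R[:,1]).round(3))
E
```

```text
t 33.4 q [-0.87 -0.52  1.66  0.04  1.19 -1.61] tcp [ 0.3948 -0.3541  0.4173] grasp [ 0.3853 -0.3442  0.4302] tilt deg 46.5 az -0.808 yaxis [0.732 0.682 0.013] dip 0.7 F [0.2 0.7 0.4] w 0.0937
finger inner [ 0.429 -0.322  0.418]
finger inner [ 0.36  -0.386  0.417]
```

Request:
drive_tool(commands=[[1,-0.006,-0.012,-0.03,0],[1,0,0,-0.04,0],[1,0,0,-0.04,0],[1,0,0,-0.04,0],[1,0,0,0,0]])

```text
t: 34.02
position: [0.39, -0.361, 0.2623]
tool_rot: [0.367, 0.844, -0.149, 0.362]
ft_force: [-0.2, 0.6, -0.3]
grip_width: 0.094
```

Request:
drive_tool(commands=[[1,0.004,0.02,0,0],[1,0.004,0.02,0,0],[1,0.003,0.022,0,0],[1,0.003,0.022,0,0],[1,0,0,0,0]])

```text
t: 34.65
position: [0.4064, -0.2783, 0.2727]
tool_rot: [0.364, 0.842, -0.151, 0.368]
ft_force: [-0.2, 0.1, -0.2]
grip_width: 0.094
```

```bash
python3 - <<'E'
from h import *
s,R,g=tool()
for sg in(1,-1):print("finger inner",(s["position"]+sg*.047*R[:,1]).round(3))
cv2.imwrite("pics/t9.png",arm.get_image("top")[:,:,::-1][150:300,230:400].repeat(3,0).repeat(3,1))
E
```

```text
t 34.65 q [-0.63 -0.64  2.02 -0.15  0.96 -1.35] tcp [ 0.4064 -0.2783  0.2727] grasp [ 0.3968 -0.2684  0.2855] tilt deg 46.9 az -0.798 yaxis [0.725 0.689 0.014] dip 0.8 F [-0.2  0.1 -0.2] w 0.094
finger inner [ 0.44  -0.246  0.273]
finger inner [ 0.372 -0.311  0.272]
```

View pics/t9.png

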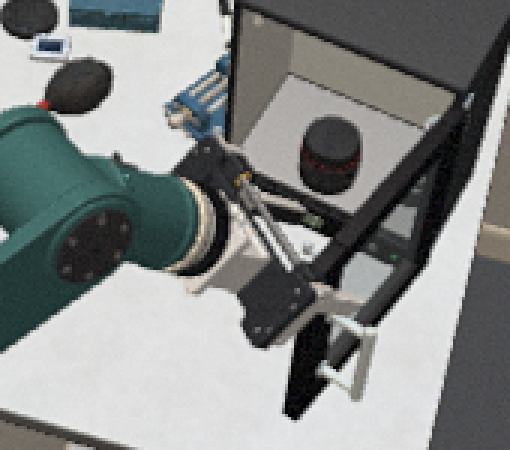

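The door is at about 1.5 rad and follows the finger outside its free edge, and the lens still stands at (330,155). I'll continue along the arc.

Request:
drive_tool(commands=[[1,0.006,0.022,-0.004,0],[1,0.008,0.021,-0.004,0],[1,0.011,0.02,0,0],[1,0.012,0.019,0,0],[1,0.014,0.017,0,0]])

```text
t: 35.33
position: [0.4564, -0.1804, 0.2622]
tool_rot: [0.367, 0.842, -0.151, 0.366]
ft_force: [-0.1, -1.1, -0.6]
grip_width: 0.094
```

Request:
drive_tool(commands=[[1,0.016,0.017,0,0],[1,0.017,0.014,0,0],[1,0.018,0.013,0,0],[1,0.02,0.011,0,0],[1,0,0,0,0]])

```text
t: 35.95
position: [0.528, -0.1253, 0.2612]
tool_rot: [0.366, 0.842, -0.151, 0.365]
ft_force: [-0.1, -0.1, 0.5]
grip_width: 0.0938
```

```bash
python3 - <<'E'
from p2 import *
Rm=R.as_matrix()
for sg in(1,-1):print("finger inner",(s["position"]+sg*.047*Rm[:,1]).round(3))
for th in(.5,.6,.7,.8):print(th,"outer edge pt",(h+Ro.from_euler("z",c[2]+th).apply([-.009,.225,0])).round(3),"edge",(h+Ro.from_euler("z",c[2]+th).apply([0,.242,0])).round(3))
E
```

```text
t 35.95 q [ 0.   -0.35  1.86 -0.63  1.09 -0.6 ] tcp [ 0.528  -0.1253  0.2612] grasp [ 0.5185 -0.1155  0.2742] tilt deg 46.6 az -0.802 yaxis [0.727 0.686 0.013] dip 0.7 F [-0.1 -0.1  0.5] w 0.0938
finger inner [ 0.562 -0.093  0.262]
finger inner [ 0.494 -0.158  0.261]
0.5 outer edge pt [ 0.509 -0.147  0.2  ] edge [ 0.513 -0.128  0.2  ]
0.6 outer edge pt [ 0.488 -0.156  0.2  ] edge [ 0.49  -0.136  0.2  ]
0.7 outer edge pt [ 0.468 -0.166  0.2  ] edge [ 0.468 -0.147  0.2  ]
0.8 outer edge pt [ 0.45  -0.179  0.2  ] edge [ 0.448 -0.16   0.2  ]
```

```bash
python3 - <<'E'
from p2 import *
q=s["q"];az=-.3
q=chk("up",[.528,-.125,.36],-.8,q);q=chk("m",[.47,-.13,.36],-.55,q)
K=lambda th,dl=0.:h+Ro.from_euler("z",c[2]+th).apply([-.009-dl,.215,0])
t=K(.57,.04);q=chk("a",[*t[:2],.36],az,q);q=chk("b",[*t[:2],.265],az,q)
pp=t
for th,dl in((.57,.005),(.45,0),(.35,0),(.25,0),(.15,0),(.08,0),(.04,0),(0,0),(0,-.006)):
    t=K(th,dl);print((t-pp)[:2].round(4),end=" ");pp=t;q=chk(th,[*t[:2],.265],az,q)
E
```

```text
t 35.95 q [ 0.   -0.35  1.86 -0.63  1.09 -0.6 ] tcp [ 0.528  -0.1253  0.2612] grasp [ 0.5185 -0.1155  0.2742] tilt deg 46.6 az -0.802 yaxis [0.727 0.686 0.013] dip 0.7 F [-0.1 -0.1  0.5] w 0.0938
up [ 0.528 -0.125  0.36 ] -0.8 [ 0.   -0.36  1.68 -0.58  1.25 -0.73] 0.0 marg 0.4
m [ 0.47 -0.13  0.36] -0.55 [-0.21 -0.61  1.82 -0.27  1.16 -1.21] 0.0 marg 0.15
a [ 0.461 -0.177  0.36 ] -0.3 [-0.67 -0.64  1.84  0.29  1.18 -1.93] 0.0 marg 0.12
b [ 0.461 -0.177  0.265] -0.3 [-0.67 -0.67  2.04  0.32  1.02 -1.99] 0.0 marg 0.09
[0.0326 0.0128] 0.57 [ 0.493 -0.164  0.265] -0.3 [-0.56 -0.59  2.    0.23  0.95 -1.87] 0.0 marg 0.17
[0.0289 0.0108] 0.45 [ 0.522 -0.153  0.265] -0.3 [-0.47 -0.53  1.97  0.16  0.9  -1.77] 0.0 marg 0.23
[0.0209 0.0052] 0.35 [ 0.543 -0.148  0.265] -0.3 [-0.42 -0.47  1.94  0.12  0.87 -1.71] 0.0 marg 0.29
[0.0213 0.0031] 0.25 [ 0.564 -0.145  0.265] -0.3 [-0.39 -0.42  1.9   0.08  0.85 -1.67] 0.0 marg 0.34
[0.0215 0.001 ] 0.15 [ 0.586 -0.144  0.265] -0.3 [-0.36 -0.37  1.87  0.06  0.83 -1.63] 0.0 marg 0.39
[ 0.015  -0.0006] 0.08 [ 0.601 -0.144  0.265] -0.3 [-0.35 -0.33  1.84  0.05  0.82 -1.62] 0.0 marg 0.43
[ 0.0086 -0.0008] 0.04 [ 0.609 -0.145  0.265] -0.3 [-0.34 -0.31  1.83  0.04  0.81 -1.61] 0.0 marg 0.45
[ 0.0085 -0.0012] 0 [ 0.618 -0.146  0.265] -0.3 [-0.34 -0.29  1.81  0.04  0.81 -1.6 ] 0.0 marg 0.47
[ 0.0059 -0.0012] 0 [ 0.624 -0.148  0.265] -0.3 [-0.33 -0.27  1.8   0.03  0.8  -1.6 ] 0.0 marg 0.49
```

Request:
drive_tool(commands=[[1,0,0,0.03,0],[1,0,0,0.035,0],[-1,0,0,0.035,0],[-1,0,0,0,0]])

```text
t: 36.45
position: [0.5272, -0.1263, 0.3661]
tool_rot: [0.367, 0.84, -0.15, 0.369]
ft_force: [0.2, 0.2, -0.4]
grip_width: 0.0774
```

Request:
drive_tool(commands=[[-1,-0.019,-0.001,0,0.083],[-1,-0.019,-0.001,0,0.083],[-1,-0.019,-0.001,0,0.083],[-1,-0.003,-0.012,0,0.063],[-1,-0.002,-0.012,0,0.063]])

```text
t: 37.08
position: [0.4638, -0.1524, 0.3594]
tool_rot: [0.202, 0.896, -0.08, 0.387]
ft_force: [-0.4, 0.4, -0.8]
grip_width: 0.0274
```

Request:
drive_tool(commands=[[-1,-0.002,-0.012,0,0.063],[-1,-0.002,-0.012,0,0.063],[-1,0,0,-0.034,0],[-1,0,0,-0.034,0],[-1,0,0,-0.033,0]])

```text
t: 37.7
position: [0.4597, -0.1766, 0.2567]
tool_rot: [0.147, 0.907, -0.056, 0.391]
ft_force: [0.3, -0.5, 0.8]
grip_width: 0.0006
```

```bash
python3 -c "
from h import *
tool()"
```

```text
t 37.7 q [-0.67 -0.67  2.05  0.32  1.   -1.99] tcp [ 0.4597 -0.1766  0.2567] grasp [ 0.4467 -0.1726  0.2697] tilt deg 46.5 az -0.303 yaxis [0.31  0.95  0.014] dip 0.8 F [ 0.3 -0.5  0.8] w 0.0006
```

Request:
drive_tool(commands=[[-1,0.017,0.006,0.008,0],[-1,0.017,0.007,0,0],[-1,0.014,0.005,0,0],[-1,0.014,0.005,0,0],[-1,0.021,0.005,0,0]])

```text
t: 38.33
position: [0.543, -0.1484, 0.2658]
tool_rot: [0.147, 0.907, -0.056, 0.391]
ft_force: [-0.5, -0.8, -0.0]
grip_width: 0.0004
```

Request:
drive_tool(commands=[[-1,0.021,0.003,0,0],[-1,0.021,0.001,0,0],[-1,0.015,-0.001,0,0],[-1,0,0,0,0]])

```text
t: 38.83
position: [0.6001, -0.1455, 0.2654]
tool_rot: [0.146, 0.907, -0.056, 0.39]
ft_force: [-1.0, 0.5, -0.8]
grip_width: 0.0003
```

Request:
drive_tool(commands=[[-1,0.008,-0.001,0,0],[-1,0.008,-0.001,0,0],[-1,0.003,-0.001,0,0],[-1,0,0,0,0]])

```text
t: 39.33
position: [0.617, -0.1478, 0.2667]
tool_rot: [0.146, 0.908, -0.056, 0.389]
ft_force: [-20.3, 4.8, 7.0]
grip_width: 0.0005
```

```bash
python3 -c "
from h import *
s,R,g=tool();c=np.load('cab.npy');print(Ro.from_euler('z',-c[2]).apply(s['position']-[c[0],c[1],0]))"
```

```text
t 39.33 q [-0.34 -0.29  1.8   0.04  0.82 -1.6 ] tcp [ 0.617  -0.1478  0.2667] grasp [ 0.604  -0.1438  0.2797] tilt deg 46.3 az -0.303 yaxis [0.309 0.951 0.012] dip 0.7 F [-20.3   4.8   7. ] w 0.0005
[-0.09872189  0.09046147  0.26674783]
```

The tip is at the outer-face plane (x = -98.7 mm in the cabinet frame) with 20 N of reaction, so the door is on its stop. I'll back off and verify.

Request:
drive_tool(commands=[[-1,-0.02,0.005,0.01,0],[-1,-0.03,0.01,0.01,0],[-1,-0.03,0.02,0.01,0],[-1,-0.02,0.05,0.01,0],[-1,0,0.05,0.01,0.05]])

```text
t: 39.95
position: [0.5188, -0.0127, 0.3196]
tool_rot: [0.124, 0.909, -0.046, 0.395]
ft_force: [1.0, -0.3, 0.8]
grip_width: 0.0007
```

Request:
drive_tool(commands=[[-1,0,0.05,0.02,0.08],[-1,0,0.05,0.02,0.08],[-1,0,0.03,0.02,0.05],[-1,0,0,0,0],[-1,0,0,0,0]])

```text
t: 40.58
position: [0.5196, 0.116, 0.3768]
tool_rot: [0.028, 0.918, -0.005, 0.395]
ft_force: [-0.3, 0.4, 0.7]
grip_width: 0.0001
```

```bash
python3 - <<'E'
from h import *
tool()
a=arm.get_image("side")[:,:,::-1];b=arm.get_image("top")[:,:,::-1]
for n,im in(("side",a),("top",b)):
    o=cv2.imread(f"pics/{n}0.png")
    for nm,(X) in(("mug",(.37,.324,.05)),("blower",(.72,.068,.03)),("cabdoor",(.59,-.2,.2))):
        u,v=proj(n,X)[0].astype(int);w=22;print(n,nm,np.abs(im[v-w:v+w,u-w:u+w].astype(int)-o[v-w:v+w,u-w:u+w]).mean().round(2))
A=cv2.resize(a[100:270,125:265],None,fx=2.5,fy=2.5,interpolation=3);B=cv2.resize(b[115:285,255:415],None,fx=2.5,fy=2.5,interpolation=3)
cv2.imwrite("pics/fin.png",np.hstack([A,B]))
E
```

```text
t 40.58 q [ 0.25 -0.5   1.73 -0.24  1.13 -1.24] tcp [0.5196 0.116  0.3768] grasp [0.5059 0.1166 0.3897] tilt deg 46.6 az -0.043 yaxis [0.055 0.998 0.012] dip 0.7 F [-0.3  0.4  0.7] w 0.0001
side mug 3.29
side blower 3.94
side cabdoor 2.35
top mug 58.3
top blower 8.82
top cabdoor 18.95
```

View pics/fin.png

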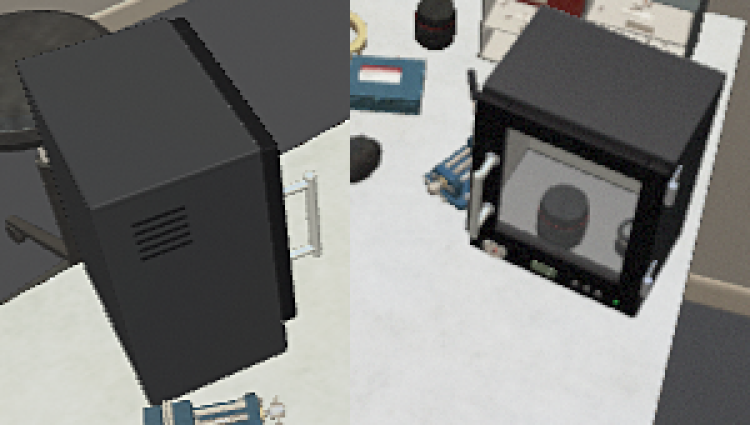

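The door looks as it did at the start, shut, with the handle at (312,215) in the side crop. The lens stands upright behind the glass at (562,215). The side view of the mug and blower matches the first picture. The large top-view mug difference is the arm in front of it, which the side view supports.

```bash
python3 -c "
from workcell import arm
print(arm.hand_in())"
```

```text
the job is handed in; nothing more can be done
None
```

I opened the cabinet door, stood the macro lens upright on the free part of the shelf, and shut the door. I handed the job in at about 40.6 s, with the arm clear of everything.

**Opening:** I pulled the door past its catch by the bar handle to about 0.8 rad. The rest, to about 1.77 rad, I pushed from inside its free edge, so the handle alone did not open it fully.

**Slip along the way:** While I was moving to push from inside, the fingers caught the bar and swung the door back to about 0.1 rad. I regripped and pulled it open again. The highest force reading was about 29 N, a brief spike when a joint reached its limit.

**Lens:** It went down about 36 mm behind the cabinet's midline towards the door and 13 mm to the left. After I backed out it stood clear of the loupe and film can.

**Closing:** I dragged the door round by its free edge and pushed it onto its stop with about 20 N (the catch needs about 5 N). I did not see or feel the catch snap directly. The tool tip stopped at the shut door's outer face, and the side picture matches the one from the start.

**Last checks:**
- **Lens:** upright behind the glass.
- **Film can and loupe:** in place after the lens was set down. In the last picture the door frame hides most of that corner.
- **Mug and blower:** unchanged in the side view. In the top view the arm hid the mug, so that comparison failed (58 against 3 in the side view). The blower's top-view difference was also higher (8.8 against 3.9), which I did not look into.

I viewed 14 pictures against the budget of 10.

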